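# Top up the washer dispenser

### The job

Top up the washer dispenser on the injector bench. Draw its slide fully back, then load the two loose large washers one after the other: press each one down on the stack against the spring and slide it fully home under the lip, so that all five lie flat and square in the stack. Leave the small washer, the nut and the injector where they lie.

Things in the scene. Friction and masses are not known exactly. Their poses are not given: they have to be found in the camera images.
- feeder: washer dispenser fixed to the bench, at any place and turned up to 0.5 rad. Origin on the bench under the stack's axis, z up, local -x = open front, roughly towards the robot, +x = back. Grey base 125 x 90 x 12 mm (x -48 to +78). The stack stands between four upright 8 mm rods on a spring follower; its sides (+-y) are open over the full height, with room for fingers; rods leave a washer 0.8 mm play
- stack_axis (a point): stack axis at the height of the lip's underside (feeder local 0, 0, 100 mm); axes as the feeder's. A washer pushed home against the back rods is centred within about 1 mm of it
- lip_edge (a point): middle of the lower front edge of the lip: a 6 mm thick bright steel plate over the back of the stack, x +14 to +40, y +-22 mm from the stack axis, underside 100 mm above the bench. A washer centred 16 mm in front of the axis clears the lip; pressed down so that its underside is at 90 mm it slides 16 mm back under the lip, 2 mm clear of lip and front rods; let go, the spring lifts it to the lip
- back_rods (a point): midway between the two tall back rods that carry the lip; rod centres 22 mm behind the stack axis and 15.4 mm to either side. They are the stop for a washer slid home
- front_rods (a point): midway between the tops of the two short front rods, 87.5 mm above the bench; rod centres 23.2 mm in front of the stack axis and 13.4 mm to either side. Between them and the lip's height is a window 12.5 mm high, open to the front
- follower (a joint): travel of the spring follower under the stack, in m, growing as it is pressed down, 0 near its start. Its spring presses the stack up against the lip (or the slide, while that is forward): about 5 N net with the slide back and three washers, 1 N more per washer added, and 0.2 N more per mm pressed. Top of the stack is then at 100 mm, the lip's underside
- slide (a joint): ejector slide, in m: 0 = drawn fully back (end stop), 0.046 = fully forward over the stack; starts 0.030 to 0.044. A steel blade 20 x 5 mm (94 to 99 mm above the bench) that runs under the lip and, while forward, fills the top place of the stack; drawing it back (feeder local +x) lets the stack rise to the lip. Needs about 2 to 7 N and stays where it is left
- slide_knob (a point): middle of the upright black knob on the slide's back end, where to grip it: 20 mm diameter, head 107 to 123 mm above the bench, this point at 115; nothing to either side (local y) within 25 mm. It moves with the slide and is 100 mm behind the stack axis (feeder local +x) when fully back
- washer_a: loose washer to be loaded, lying flat on the bench: plain dark steel washer, 44 mm across, 17 mm bore, 8 mm thick, about 80 g; origin at the centre of its underside, z up
- washer_b: the other loose washer to be loaded, same as washer_a: plain dark steel washer, 44 mm across, 17 mm bore, 8 mm thick, about 80 g; origin at the centre of its underside, z up
- small_washer: bystander: a smaller dark steel washer, 30 mm across, 4 mm thick, on the bench; origin at the centre of its underside
- nut: bystander: dark steel hexagon nut, 30 mm across flats, 16 mm high, on the bench; origin at the centre of its underside
- injector: bystander: unit injector lying on the bench beyond the dispenser, 223 mm long along its local y, 34 mm thick; origin under its middle
- stack_1: washer already in the dispenser, number 1 from the bottom of the three; same size as washer_a; origin at the centre of its underside
- stack_2: washer already in the dispenser, number 2 from the bottom of the three; same size as washer_a; origin at the centre of its underside
- stack_3: washer already in the dispenser, number 3 from the bottom of the three; same size as washer_a; origin at the centre of its underside
Not all that is in view belongs to the job. What is shaped like the washer_a but blue or red is not meant.

How it is judged:
By the outcome, as a careful person would: the job done as asked, in the order asked, and still so for the second after the job is handed in, with the robot touching nothing.
It also fails if it takes over 64 s, if anything falls off the work surface, if the arm or the gripper's body presses on something with over 40 N, if the wrist force passes 120 N, or if a joint passes its speed limit or range.

### The arm

A 6-joint arm with a two-finger parallel gripper is mounted at the origin on the work surface. World frame = base frame: x ahead of the robot, y to its left, z up, the work surface at z = 0. Lengths are in mm, angles in degrees, forces in N, time in s.
With the tool pointing down it reaches from about 325 to 900 mm from the base axis. Payload 6.1 kg.
Tool frame: the origin (TCP) lies midway between the tips of the shut fingers; the grasp point (between the pads) lies 19 mm behind it; z points along the fingers, y is the direction in which the jaws open and shut (so a half turn about z gives the same grasp; the last joint's range is limited). The gripper opens to 87 mm and grips with 3 to 60 N. Pads are 19 mm wide; open, the fingers measure 117 mm over their backs; the gripper's body (75 mm by 190 mm) begins 51 mm behind the grasp point.
Start: joints at [69.666, 12.628, 87.462, -0, 79.91, -7.225], TCP at [141.754, 608.704, 194.738] pointing down, gripper open.
Joint ranges: [-170.65, 170.65], [-52.31, 119.04], [5.05, 147.46], [-71.25, 251.25], [11.57, 151.72], [-153.62, 153.62]. Speed limits (degrees/s): [147.25, 147.25, 172.46, 180, 180, 180].

### API

Orientations are given as [roll, pitch, yaw] about the fixed x, y, z axes, in that order (R = Rz(yaw) Ry(pitch) Rx(roll)).
In Python, from station import readout, eyes, arm gives the robot as it stands. The module is installed in compiled form; this text tells all that it offers.
- The arm moves only by the shell command python3 -m crank 'ROWS'. ROWS is text: rows parted by semicolons, each of 7 numbers parted by spaces: the shift along the tool's x, y, z in cm, then the turn, a rotation vector about the tool's x, y, z in degrees, then the closure, from 0 (fully open) to 1 (shut). A call has 1 to 5 rows; each row is the pose to reach, as a shift and turn from the pose commanded when the call began, along the tool's axes at that moment; what a row does not reach only later rows make up. A row lasts 1/12 s, in which the tool goes at most 41.7 mm and 7.16 degrees, less where a joint would pass 70% of its speed; a pose out of reach is approached as far as the arm can. A call with a gripper value outside its range is refused whole. The fingers move at their own pace and stop on an object; the grip force is fixed at half the most. Time passes only in rows, so rows that repeat a pose let the fingers close. It gives the time, the measured TCP pose, the force and the opening at its end, in the units of the state.
- readout.get_obs(): the state, without advancing time (a new reading comes with each control period).
- eyes.camera(name): name is "side" or "top" or "wrist"; returns a dict with "pixels" (480x640x3 uint8, red, green, blue), "intrinsics" (3x3 intrinsics, pixels), "eye" and "attitude" of the camera in the world. Camera axes: x right, y down, z forward; pixel columns grow to the right and rows downward; lengths in mm; the calibration is good to about 2 mm. A picture is of the moment at which its call begins. There is no depth.
- arm.finish_job(): hands the job in, once; it reports no verdict.
The state is a dict: "t": time; "joints": joint angles; "joint_velocities": joint speeds; "joint_torque": joint torques, N m; "tool_pos": TCP position; "tcp_rot": TCP orientation; "wrist_force": force on the tool from outside, world axes, zero at the start; "wrist_torque": the same for the moment, N m; "opening": opening from 0.0 (shut) to 1.0 (fully open).
Only numpy, scipy, OpenCV 4.12 (cv2) and the standard library are available. Lean on these libraries where they do the work, as an engineer would, in place of code of your own. Each camera call takes 0.05 s, during which the arm holds its last target.

## Working session

There is one attempt and no reset: what is moved stays moved. The work goes in short steps, Python scripts to look and compute and a shell command to move; the robot and the scene stay as the last step left them, time stands still between calls to the robot, and variables do not carry over. Pictures are saved under pics/ and viewed, and the job is handed in when it is done.

```bash
mkdir -p pics; cat > h.py <<'E'
import numpy as np, cv2
from station import readout, eyes, arm
def snap(name,fn):
    c=eyes.camera(name); cv2.imwrite('pics/'+fn+'.png',c['pixels'][:,:,::-1]); np.savez('pics/'+fn+'.npz',**{k:np.array(c[k]) for k in c}); return c
E
python3 - <<'E'
from h import *
print(readout.get_obs())
for n in ['side','top','wrist']:
    c=snap(n,n+'0'); print(n,c['intrinsics'],c['eye'],c['attitude'])
E
```

```text
{'t': 0.0, 'joints': array([ 6.96654650e+01,  1.26767635e+01,  8.75254787e+01, -1.70399065e-03,
        7.99114669e+01, -7.22694215e+00]), 'joint_velocities': array([-0.03627167, -0.03908388,  0.01242263,  0.02938283,  0.03327977,
        0.04909576]), 'joint_torque': array([-1.47882365e-03, -4.94596803e+01, -3.87388158e+01,  6.96812966e-02,
        5.67581726e-02, -1.33375288e-04]), 'tool_pos': array([141.53306325, 608.06123321, 193.62351936]), 'tcp_rot': array([-1.79886983e+02, -1.26408419e-02,  1.66892695e+02]), 'wrist_force': array([-0.5127216 ,  0.61014645,  0.02649623]), 'wrist_torque': array([ 0.05825599,  0.00761617, -0.03444077]), 'opening': 1.0014893375001042}
side [[441.14288263   0.         325.12461309]
 [  0.         441.14288263 241.41637652]
 [  0.           0.           1.        ]] [ 336.23925901 -502.19332602  652.34349371] [-1.32408790e+02  2.85596639e-02 -2.44775851e+01]
top [[544.90093708   0.         319.08477263]
 [  0.         544.90093708 236.53849488]
 [  0.           0.           1.        ]] [ 348.12549187   19.31411979 1149.13233766] [-167.99742762   -0.24456168  -86.47311637]
wrist [[421.58286884   0.         316.81496733]
 [  0.         421.58286884 241.03438338]
 [  0.           0.           1.        ]] [ 64.23107697 626.68868628 384.03052865] [1.63116370e+02 2.24598166e-02 7.68895980e+01]
```

View pics/top0.png

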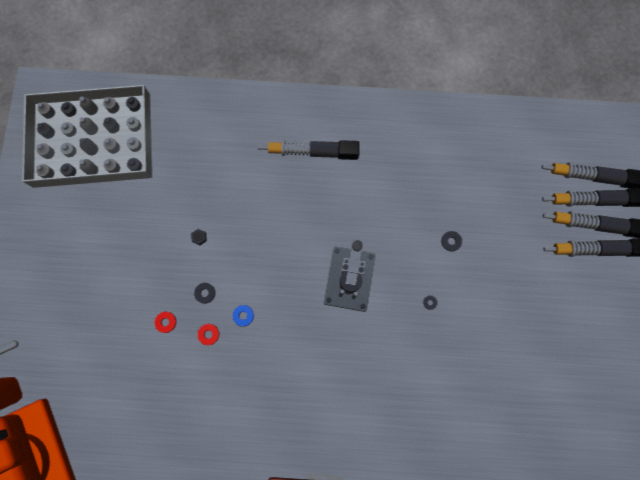

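View pics/side0.png

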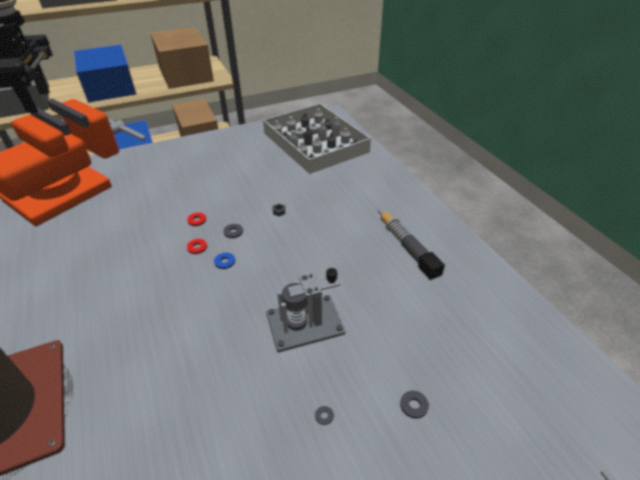

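View pics/wrist0.png

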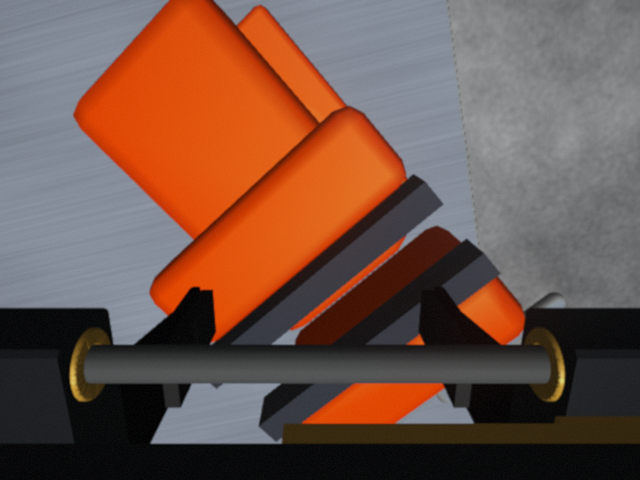

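```bash
cat >> h.py <<'E'
from scipy.spatial.transform import Rotation as R
def rot(a): return R.from_euler('xyz',a,degrees=True).as_matrix()
def ray(c,u,v,z):
    K=np.array(c['intrinsics']);M=rot(np.array(c['attitude']))
    d=M@np.linalg.inv(K)@np.array([u,v,1.]); e=np.array(c['eye']); return e+d*(z-e[2])/d[2]
def proj(c,p):
    K=np.array(c['intrinsics']);M=rot(np.array(c['attitude']))
    q=K@(M.T@(np.array(p,float)-np.array(c['eye']))); return q[:2]/q[2]
def load(fn): return np.load('pics/'+fn+'.npz')
def crop(fn,x,y,w,h,s,out):
    c=load(fn)['pixels'][y:y+h,x:x+w,::-1]; cv2.imwrite('pics/'+out+'.png',cv2.resize(c,None,fx=s,fy=s,interpolation=cv2.INTER_CUBIC))
def blobs(c,x,y,w,h,thr):
    g=cv2.cvtColor(c['pixels'][y:y+h,x:x+w],cv2.COLOR_RGB2GRAY)
    m=(g<thr).astype(np.uint8)
    cs,_=cv2.findContours(m,cv2.RETR_EXTERNAL,cv2.CHAIN_APPROX_NONE)
    return [(cv2.minEnclosingCircle(k),cv2.contourArea(k),cv2.minAreaRect(k)) for k in [k+np.array([x,y]) for k in cs] if cv2.contourArea(k)>20]
E
python3 - <<'E'
from h import *
for f in ['top0','side0']:
    c=load(f)
    B=[(185,275,40,36),(435,225,34,34),(415,290,30,30),(185,222,30,30),(315,235,70,85)] if f=='top0' else [(218,218,30,28),(395,385,40,40)]
    for b in B:
        for e in blobs(c,*b,85 if b[2]<60 else 100):
            (u,v),r=e[0]; print(f,b,np.round([u,v,r,e[1]],1),ray(c,u,v,8).round(1),np.round(e[2][0],1),np.round(e[2][1],1),e[2][2])
c=load('top0'); c2=load('side0')
crop('top0',310,230,80,90,6,'topfeed'); crop('side0',255,255,100,100,6,'sidefeed')
crop('top0',150,220,110,125,5,'topL'); crop('top0',410,225,60,95,6,'topR')
E
```

```text
top0 (185, 275, 40, 36) [204.5 293.   10.7 325.5] [455.  261.3   8. ] [204.3 292.8] [19.8 20.5] 45.0
top0 (435, 225, 34, 34) [451.2 240.7  10.3 308. ] [ 599.1 -253.3    8. ] [451. 241.] [19.8 19.8] 45.0
top0 (415, 290, 30, 30) [429.5 302.5   7.1 137.5] [ 464.4 -209.5    8. ] [429.5 302.5] [13. 13.] 90.0
top0 (185, 222, 30, 30) [198.5 236.5   8.3 177. ] [574.6 286.8   8. ] [198.5 236.5] [15. 15.] 90.0
top0 (315, 235, 70, 85) [ 349.4  279.1   35.6 1997. ] [503.1 -39.9   8. ] [349.8 278.7] [43.6 59.8] 9.865806579589844
top0 (315, 235, 70, 85) [356.7 245.3   6.   91.5] [576.6 -52.    8. ] [357.  245.5] [11. 10.] 90.0
side0 (218, 218, 30, 28) [232.9 231.8   8.5 159.5] [455.2 253.7   8. ] [233. 231.] [12. 16.] 90.0
side0 (395, 385, 40, 40) [413.8 404.8  13.9 511.5] [ 597.9 -256.4    8. ] [414.  404.5] [25. 26.] 90.0
```

```bash
python3 - <<'E'
import cv2,numpy as np
a=[cv2.imread(f'pics/{n}.png') for n in ['topfeed','topL']]
b=[cv2.imread(f'pics/{n}.png') for n in ['sidefeed','topR']]
def cat(l):
    h=600; return np.hstack([cv2.resize(i,(int(i.shape[1]*h/i.shape[0]*0.78),int(h*.78))) for i in l])
x=cat(a);y=cat(b);print(x.shape,y.shape);cv2.imwrite('pics/m1.png',x[:,:800]);cv2.imwrite('pics/m2.png',y[:,:800])
E
```

```text
(468, 827, 3) (468, 763, 3)
```

View pics/m1.png

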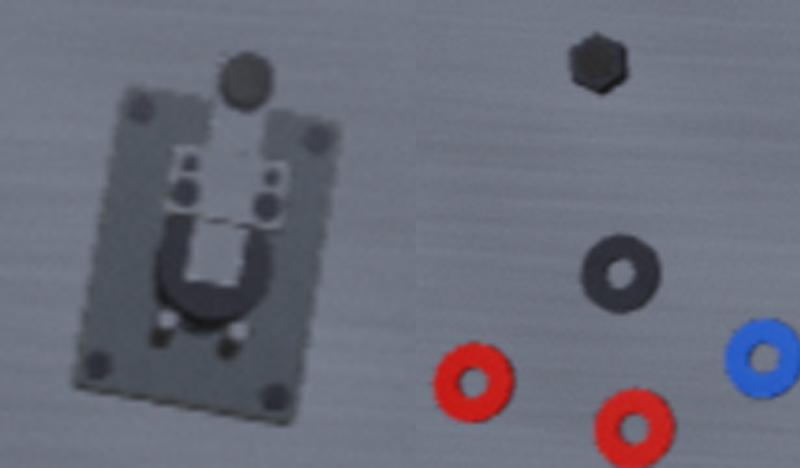

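View pics/m2.png

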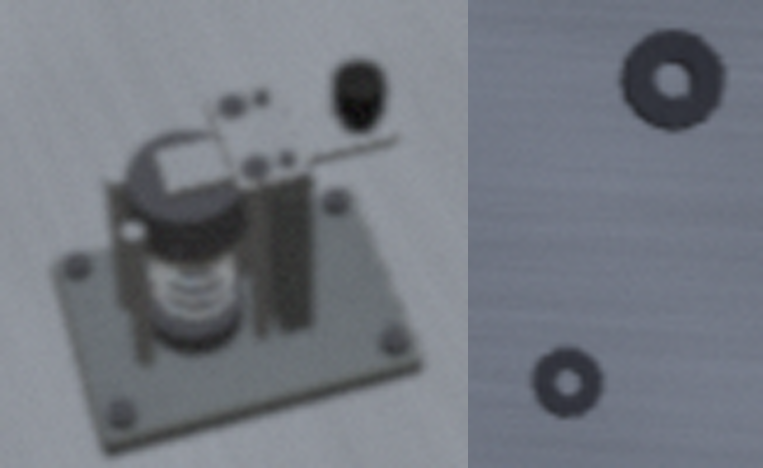

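```bash
cat >> h.py <<'E'
def togo(target,yaw=None):
    """rows in tool frame cm from measured pose"""
    o=readout.get_obs(); M=rot(o['tcp_rot']); d=M.T@(np.array(target)-o['tool_pos'])/10
    dy=None
    if yaw is not None:
        T=rot([180,0,yaw]); dy=R.from_matrix(M.T@T).as_rotvec(degrees=True).round(2)
    return d.round(2),dy
E
python3 - <<'E'
from h import *
c=load('top0')
g=cv2.cvtColor(c['pixels'],cv2.COLOR_RGB2GRAY).astype(float)
u,v=[ ],[]
# base corners in top crop (scale 6*0.867=5.2 px -> from minAreaRect)
sub=c['pixels'][235:320,315:385]; gg=cv2.cvtColor(sub,cv2.COLOR_RGB2GRAY); m=(gg<100).astype(np.uint8)
# colour: base is greenish-grey -> b-r small
d=sub[:,:,2].astype(int)-sub[:,:,0]; m2=((d<12)).astype(np.uint8)
m2=cv2.morphologyEx(m2,cv2.MORPH_OPEN,np.ones((2,2)))
for mm in (m,m2):
    k=max(cv2.findContours(mm,cv2.RETR_EXTERNAL,cv2.CHAIN_APPROX_NONE)[0],key=cv2.contourArea)
    hull=cv2.convexHull(k); b=cv2.boxPoints(cv2.minAreaRect(k))+[315,235]
    P=np.array([ray(c,*q,12) for q in b]); print(b.round(1).tolist(),P.round(1).tolist(),P.mean(0).round(1))
    e=P-np.roll(P,1,0); print([(round(np.hypot(*x[:2]),1),round(np.degrees(np.arctan2(x[1],x[0])),1)) for x in e])
print('knob',ray(c,357,245.5,123), 'stack c', )
c=load('side0'); print('knobside',ray(c,331.5,271,123))
E
```

```text
[[323.2, 304.5], [333.4, 245.5], [376.4, 253.0], [366.1, 311.9]] [[446.2, 12.0, 12.0], [572.2, -2.3, 12.0], [561.7, -94.2, 12.0], [436.3, -77.9, 12.0]] [504.1 -40.6  12. ]
[(np.float64(90.4), np.float64(83.7)), (np.float64(126.8), np.float64(-6.5)), (np.float64(92.4), np.float64(-96.5)), (np.float64(126.5), np.float64(172.6))]
[[333.2, 286.3], [343.7, 269.9], [365.6, 284.0], [355.1, 300.4]] [[485.4, -6.7, 12.0], [521.3, -26.9, 12.0], [494.4, -74.3, 12.0], [458.8, -53.9, 12.0]] [489.9 -40.4  12. ]
[(np.float64(54.2), np.float64(60.6)), (np.float64(41.2), np.float64(-29.3)), (np.float64(54.5), np.float64(-119.6)), (np.float64(41.0), np.float64(150.2))]
knob [553.13582218 -45.34174972 123.        ] stack c
knobside [555.60816938 -45.19998812 123.        ]
```

```bash
python3 - <<'E'
from h import *
print(togo([530,-43,215],173.2))
E
```

```text
(array([-52.6 , -54.62,  -2.04]), array([-0.09, -0.01, -6.31]))
```

```bash
python3 -m crank '-3 -3 -0.5 0 0 -2 0; -6 -6 -1 0 0 -4 0; -9 -9 -1.5 0 0 -6.3 0; -12 -12 -2 0 0 -6.3 0; -15 -15 -2 0 0 -6.3 0'
python3 - <<'E'
from h import *
print(togo([530,-43,215],173.2))
E
```

```text
t: 0.57
tool_pos: [251.9, 431.5, 215.3]
tcp_rot: [180.0, 0.0, 173.3]
wrist_force: [0.3, 0.2, 0.4]
opening: 1.005
(array([-3.320e+01, -4.385e+01,  1.000e-02]), array([0.05, 0.04, 0.05]))
```

```bash
python3 -m crank '-2.4 -3.2 0 0 0 0 0; -4.8 -6.4 0 0 0 0 0; -7.2 -9.6 0 0 0 0 0; -9.6 -12.8 0 0 0 0 0; -12 -16 0 0 0 0 0' >/dev/null; python3 -m crank '-2.4 -3.2 0 0 0 0 0; -4.8 -6.4 0 0 0 0 0; -7.2 -9.6 0 0 0 0 0; -9.6 -12.8 0 0 0 0 0; -12 -16 0 0 0 0 0'
python3 - <<'E'
from h import *
print(togo([530,-43,215],173.2))
E
```

```text
t: 1.4
tool_pos: [452.0, 84.6, 214.7]
tcp_rot: [180.0, 0.0, 173.2]
wrist_force: [0.2, 1.2, -0.4]
opening: 0.999
(array([ -9.26, -11.75,  -0.03]), array([ 0.01,  0.02, -0.02]))
```

```bash
python3 -m crank '-2.4 -3.2 0 0 0 0 0; -4.8 -6.4 0 0 0 0 0; -7 -9.2 0 0 0 0 0; -9.2 -11.7 0 0 0 0 0;  -9.2 -11.7 0 0 0 0 0'
python3 - <<'E'
from h import *
snap('wrist','w1')
E
```

```text
t: 1.82
tool_pos: [531.1, -45.5, 214.1]
tcp_rot: [-179.9, 0.0, 172.9]
wrist_force: [0.0, -0.2, 0.3]
opening: 1.001
```

View pics/w1.png

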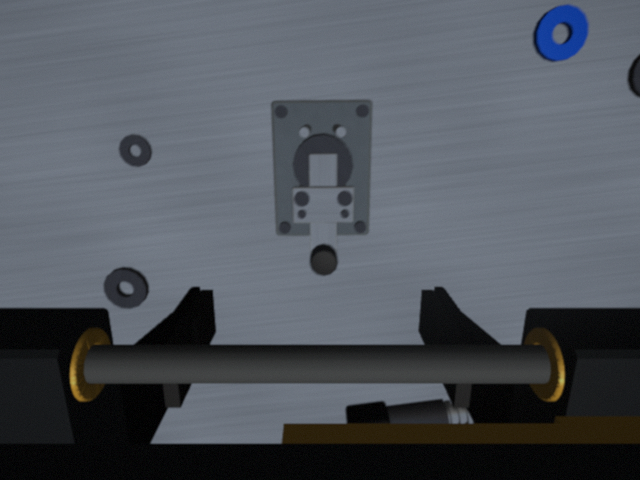

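```bash
python3 - <<'E'
from h import *
c=load('w1')
g=cv2.cvtColor(c['pixels'],cv2.COLOR_RGB2GRAY)
sub=g[90:245,262:382]; m=(sub<100).astype(np.uint8); m[145:]=0
k=max(cv2.findContours(m,cv2.RETR_EXTERNAL,cv2.CHAIN_APPROX_NONE)[0],key=cv2.contourArea)
b=cv2.boxPoints(cv2.minAreaRect(k))+[262,90]; print(b.tolist())
P=np.array([ray(c,*q,12) for q in b]);print(P.round(1).tolist(),P.mean(0))
print('rods',ray(c,305,132,87.5),ray(c,341,132,87.5))
for e in blobs(c,300,236,50,45,62): print(e,ray(c,*e[0][0],120))
for e in blobs(c,95,255,60,65,62): print('wB',e,ray(c,*e[0][0],6))
crop('w1',262,90,120,190,3.1,'w1c')
E
```

```text
[[271.0, 99.0], [372.0, 99.0], [372.0, 234.0], [271.0, 234.0]]
[[435.7, -74.1, 12.0], [446.7, 14.3, 12.0], [570.2, 3.8, 12.0], [558.2, -93.2, 12.0]] [502.66335432 -37.30525338  12.        ]
rods [464.40769548 -45.54926066  87.5       ] [467.63323099 -19.53240818  87.5       ]
(((323.5, 259.1896667480469), 15.263628959655762), 623.5, ((323.0, 259.0), (30.0, 26.0), 90.0)) [552.05993028 -42.91625536 120.        ]
wB (((102.0, 313.5), 8.90234661102295), 136.0, ((102.0, 313.5), (11.0, 14.0), 90.0)) [ 623.34174009 -282.3310183     6.        ]
wB (((126.0, 287.5), 22.27676773071289), 1306.0, ((126.00001525878906, 287.0000305175781), (42.42640686035156, 39.59797668457031), 45.0)) [ 597.78962976 -250.04043631    6.        ]
```

View pics/w1c.png

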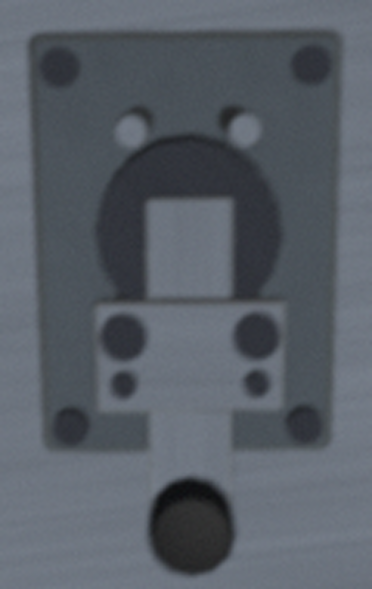

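```bash
python3 - <<'E'
from h import *
c=snap('wrist','w2'); s=snap('side','s2')
print(readout.get_obs()['tool_pos'], c['eye'],c['attitude'])
def cen(x,y,w,h,thr,lo=False):
    g=cv2.cvtColor(c['pixels'],cv2.COLOR_RGB2GRAY)[y:y+h,x:x+w]
    m=(g>thr).astype(np.uint8)
    n,l,st,ce=cv2.connectedComponentsWithStats(m); i=1+np.argmax(st[1:,4]); return ce[i]+[x,y],st[i,4]
# rods
g=cv2.cvtColor(c['pixels'],cv2.COLOR_RGB2GRAY)
print(g[125:140,298:350:2])
for e in blobs(c,300,236,50,45,62): print(e,ray(c,*e[0][0],120))
for e in blobs(c,95,255,60,65,62): print('wB',e[0],ray(c,*e[0][0],8))
E
```

```text
[528.47109102 -40.29663011 214.05921022] [450.95133572 -33.06417286 404.29843945] [ 1.63160516e+02 -6.65557558e-02  8.29624302e+01]
[[ 81  81  77  80  81  82  80  77  77  80  80  80  79  79  80  79  80  78
   81  81  80  81  80  80  80  79]
 [ 79  76  71  69  77  78  76  81  78  78  79  79  80  78  80  79  80  69
   67  75  79  81  80  81  82  84]
 [ 79  71  57  52  67  80  82  80  80  78  81  79  80  80  80  82  70  52
   52  61  77  81  82  80  83  81]
 [ 78  62  46  44  58  77  80  80  79  79  79  78  78  81  80  78  56  43
   42  55  74  78  79  81  80  81]
 [ 74  63  52  43  46  73  80  78  81  80  78  80  78  79  80  77  49  37
   44  66  82  82  80  80  80  82]
 [ 86  93  79  52  42  71  80  80  78  79  80  81  82  81  80  76  42  41
   71 100 100  87  80  80  81  80]
 [105 113 101  71  46  70  79  80  78  80  79  81  80  79  81  73  43  51
   99 117 114 101  81  80  80  79]
 [118 120 114  89  47  72  79  81  81  79  81  78  81  82  82  76  46  67
  115 119 118 110  86  82  80  82]
 [118 118 118 102  56  73  80  78  80  81  80  80  80  79  80  75  52  81
  118 120 117 116  93 
[... 291 characters left out ...]
3  79  75  91
  116 118 118 115  91  82  81  79]
 [118 118 117 106  79  72  55  46  43  39  38  37  41  46  57  66  72  90
  116 119 119 113  86  80  80  79]
 [114 119 116  99  74  50  36  34  36  41  42  42  39  38  44  48  56  76
  107 118 119 104  81  79  79  81]
 [109 115 111  81  53  41  39  41  45  49  51  49  48  44  39  36  43  58
   93 108 107  90  80  79  80  80]]
(((319.8888854980469, 262.0), 15.275757789611816), 618.0, ((320.0, 262.0), (30.0, 26.0), 90.0)) [552.21384383 -43.0166905  120.        ]
wB ((102.0, 313.5), 8.90234661102295) [ 620.52330001 -277.63445308    8.        ]
wB ((123.08695983886719, 290.3623046875), 22.21302604675293) [ 597.87969197 -249.37491023    8.        ]
```

```bash
python3 - <<'E'
from h import *
print(togo([553.3,-44.3,104],173.1))
E
```

```text
(array([-2.53, -0.11, 11.  ]), array([ 0.04, -0.09,  0.04]))
```

```bash
python3 -m crank '-2.5 -0.1 2 0 0 0 0.3; -2.5 -0.1 5 0 0 0 0.4; -2.5 -0.1 8 0 0 0 0.4; -2.5 -0.1 11 0 0 0 0.4;  -2.5 -0.1 11 0 0 0 0.4'
python3 - <<'E'
from h import *
snap('wrist','w3');print(readout.get_obs())
E
```

```text
t: 2.38
tool_pos: [548.2, -41.6, 98.2]
tcp_rot: [179.9, -0.7, 173.3]
wrist_force: [-1.2, 0.7, -0.8]
opening: 0.705
{'t': 2.4333, 'joints': array([-1.25882328e+01,  7.99010106e+00,  1.03195542e+02,  1.74688765e-02,
        6.92655142e+01, -9.58909143e+01]), 'joint_velocities': array([-0.3183592 , -2.8011632 , -4.49711951, -0.09085568,  1.32639556,
       -0.08478459]), 'joint_torque': array([-2.02301745e-01, -4.12236392e+01, -3.48227119e+01, -5.31229272e-02,
       -3.39844879e-01,  3.30798903e-03]), 'tool_pos': array([550.06995884, -42.19239683, 101.46139643]), 'tcp_rot': array([179.93749184,  -0.44710363, 173.29667639]), 'wrist_force': array([-0.77023049,  0.08485827,  0.91273122]), 'wrist_torque': array([ 0.02235846,  0.02619298, -0.03443669]), 'opening': 0.6652810516826022}
```

View pics/w3.png

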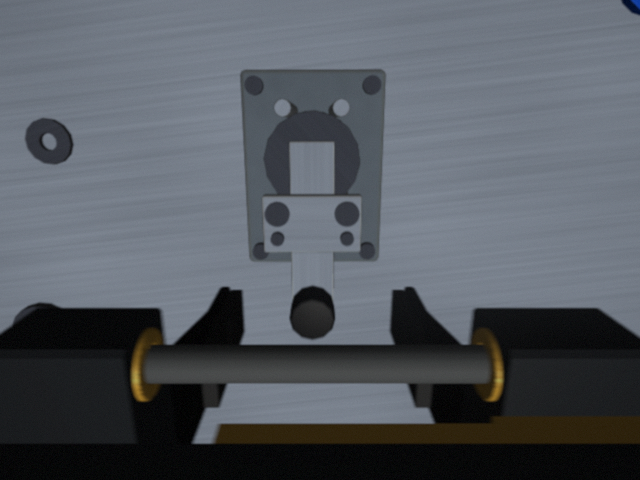

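```bash
python3 -m crank '0 0 0 0 0 0 0.6; 0 0 0 0 0 0 0.8; 0 0 0 0 0 0 1; 0 0 0 0 0 0 1; 0 0 0 0 0 0 1'; python3 -m crank '0 0 0 0 0 0 1; 0 0 0 0 0 0 1;0 0 0 0 0 0 1'
python3 - <<'E'
from h import *
snap('wrist','w4')
E
```

```text
t: 2.85
tool_pos: [554.7, -44.6, 106.3]
tcp_rot: [-180.0, 0.1, 173.2]
wrist_force: [0.0, 0.3, -0.4]
opening: 0.303
t: 3.1
tool_pos: [553.8, -44.5, 104.8]
tcp_rot: [-180.0, 0.0, 173.2]
wrist_force: [-0.2, 0.1, 0.1]
opening: 0.081
```

View pics/w4.png

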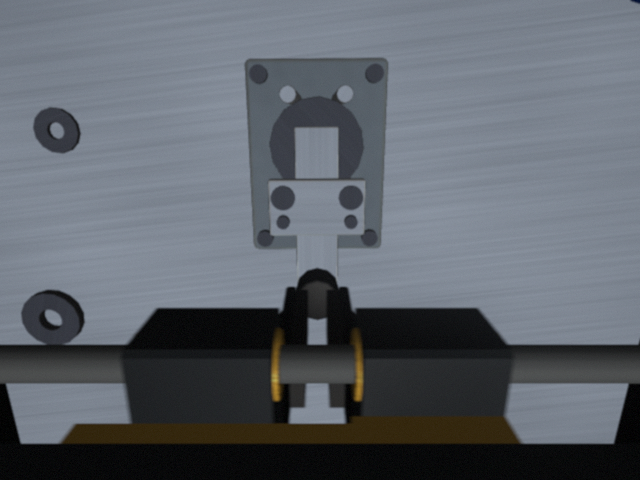

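```bash
python3 - <<'E'
from h import *
c=load('w4'); o=readout.get_obs(); t=o['tool_pos']; print(t,o['opening'])
print('tcp',proj(c,t),'grasp',proj(c,t+[0,0,19]))
for p in [(553,-45,123),(553,-45,107),(545,-44,123),(540,-43,115)]: print(p,proj(c,p))
crop('w4',240,170,160,150,4,'w4c')
E
```

```text
[553.74081016 -44.52341524 104.70785721] 0.04961397079767385
tcp [315.983031   283.50861681] grasp [315.96089052 300.09064911]
(553, -45, 123) [314.69957887 298.01739455]
(553, -45, 107) [314.8136161  284.04542602]
(545, -44, 123) [314.77082562 281.18224165]
(540, -43, 115) [315.69207316 264.04763185]
```

View pics/w4c.png

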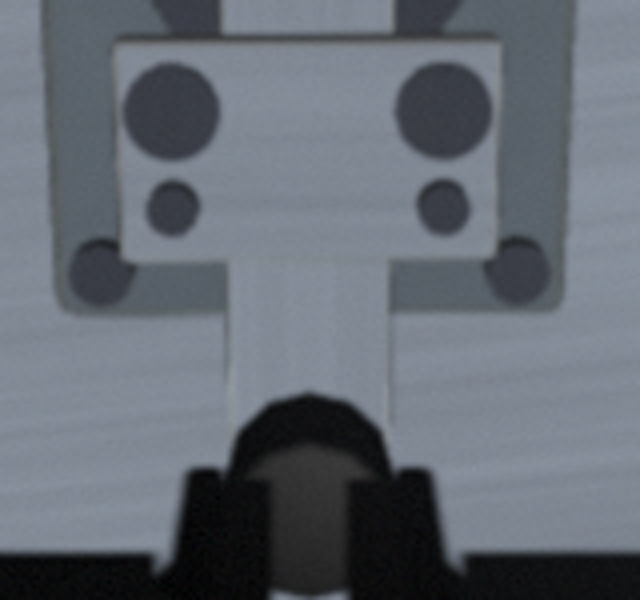

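```bash
python3 -m crank '0 0 0 0 0 0 1'
python3 - <<'E'
from h import *
snap('wrist','w5'); snap('side','s5')
crop('w5',240,170,160,150,4,'w5c'); crop('s5',250,200,120,110,6,'s5c'); print(readout.get_obs())
E
```

```text
t: 3.23
tool_pos: [553.7, -44.5, 104.6]
tcp_rot: [-180.0, -0.0, 173.2]
wrist_force: [-0.7, 0.6, 0.4]
opening: 0.021
{'t': 3.3333, 'joints': array([-1.27273451e+01,  7.91732931e+00,  1.02915085e+02, -6.96663336e-04,
        6.91837999e+01, -9.59120877e+01]), 'joint_velocities': array([ 0.05039707, -0.08457986, -0.02898217,  0.08396227, -0.03063078,
       -0.01069497]), 'joint_torque': array([-3.31166746e-03, -4.28185272e+01, -3.60668778e+01, -4.21008572e-02,
        7.42459483e-02,  1.09218845e-04]), 'tool_pos': array([553.65474974, -44.47360422, 104.55853862]), 'tcp_rot': array([ 1.79998978e+02, -1.61950517e-02,  1.73184990e+02]), 'wrist_force': array([ 0.27867193, -1.1445999 , -0.15466261]), 'wrist_torque': array([0.00656614, 0.0179784 , 0.01966575]), 'opening': 0.014660926682754712}
```

View pics/w5c.png

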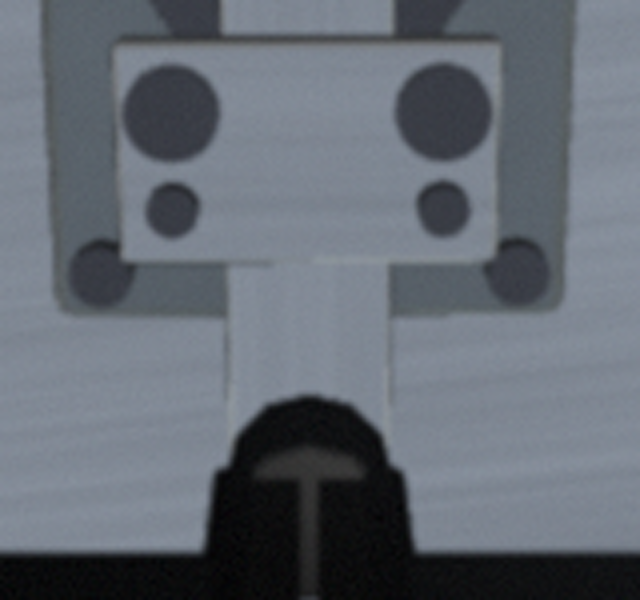

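View pics/s5c.png

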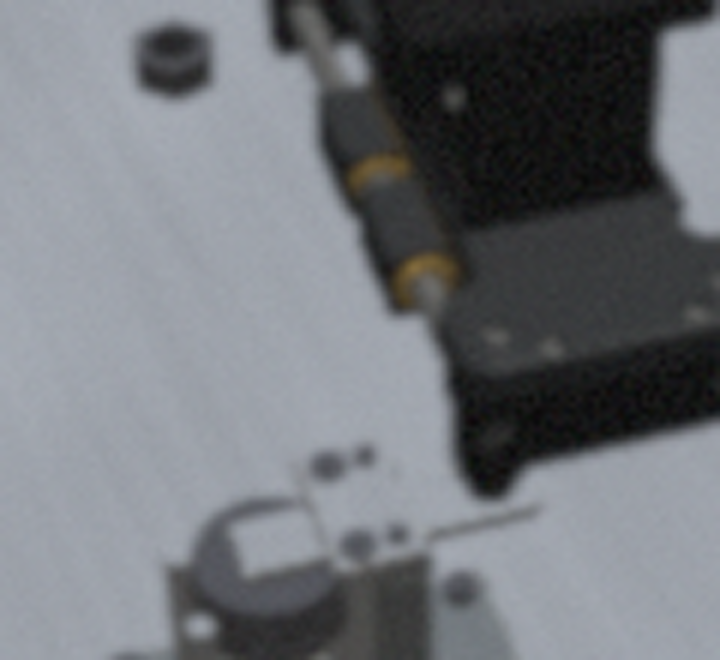

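```bash
python3 - <<'E'
from h import *
c=load('s5')
for z in (90,105,115,123,130): print(z,proj(c,(553.5,-44.5,z)))
for z in (95,105,115,123): print(z,ray(c,331.7,281.7,z))
c=load('w5')
for z in (105,115,123,130,140): print(z,proj(c,(553.5,-44.5,z)), proj(c,(544.5,-43.5,z)))
E
python3 - <<'E'
import sys; sys.path.insert(0,'.')
from h import *
crop('side0',300,250,60,50,10,'k0'); crop('s5',300,250,60,50,10,'k1')
a=cv2.imread('pics/k0.png');b=cv2.imread('pics/k1.png'); cv2.imwrite('pics/k01.png',cv2.resize(np.vstack([a,b]),(480,600+200)[:1]+(600,)))
E
```

```text
90 [330.02925311 284.4958016 ]
105 [330.09157848 278.5079367 ]
115 [330.13408002 274.42463193]
123 [330.16864589 271.10374199]
130 [330.19931228 268.15749062]
95 [556.84770357 -43.96642472  95.        ]
105 [552.88949024 -52.18804939 105.        ]
115 [548.93127691 -60.40967405 115.        ]
123 [545.76470625 -66.98697378 123.        ]
105 [315.91037686 283.64608842] [315.74156036 266.12856212]
115 [315.89632868 292.01185744] [315.71893106 273.73814892]
123 [315.88405794 299.31915603] [315.69914124 280.39289808]
130 [315.87246883 306.22054105] [315.68043043 286.68480731]
140 [315.85434045 317.01609616] [315.65112226 296.54030703]
```

View pics/k01.png

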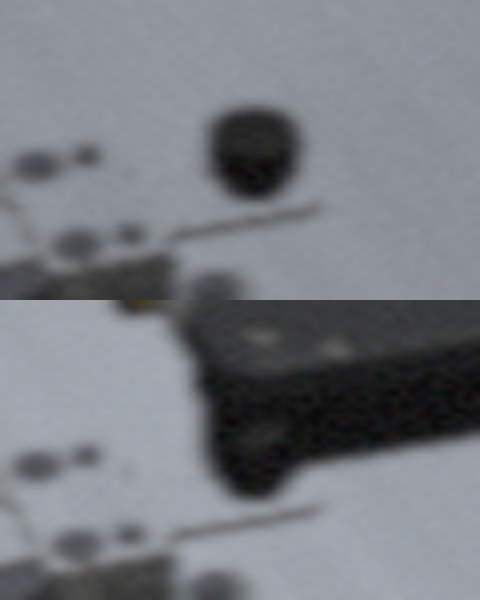

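```bash
python3 -m crank '0 0 0 0 0 0 0.5; 0 0 0 0 0 0 0.5; 0 0 0 0 0 0 0.5; 0 0 0 0 0 0 0.5;0 0 0 0 0 0 0.5' ;python3 -m crank '0 0 1 0 0 0 0.5; 0 0 2 0 0 0 0.5; 0 0 2 0 0 0 0.5; 0 0 2 0 0 0 0.6; 0 0 2 0 0 0 0.7'
python3 - <<'E'
from h import *
snap('wrist','w6'); snap('side','s6')
crop('w6',200,170,240,150,3.3,'w6c'); crop('s6',250,200,120,110,6,'s6c')
E
```

```text
t: 3.75
tool_pos: [553.8, -44.4, 104.7]
tcp_rot: [-180.0, -0.0, 173.2]
wrist_force: [-0.0, -0.2, -0.1]
opening: 0.305
t: 4.17
tool_pos: [553.5, -44.4, 84.2]
tcp_rot: [180.0, -0.1, 173.2]
wrist_force: [0.1, -0.5, 0.8]
opening: 0.417
```

View pics/w6c.png

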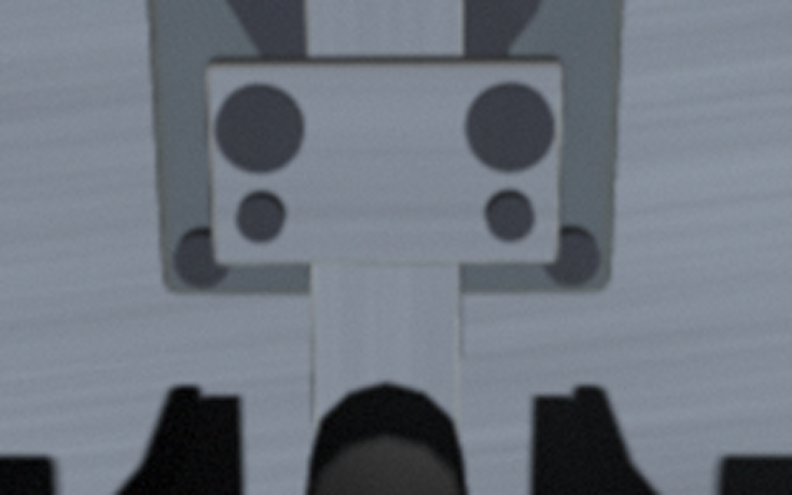

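View pics/s6c.png

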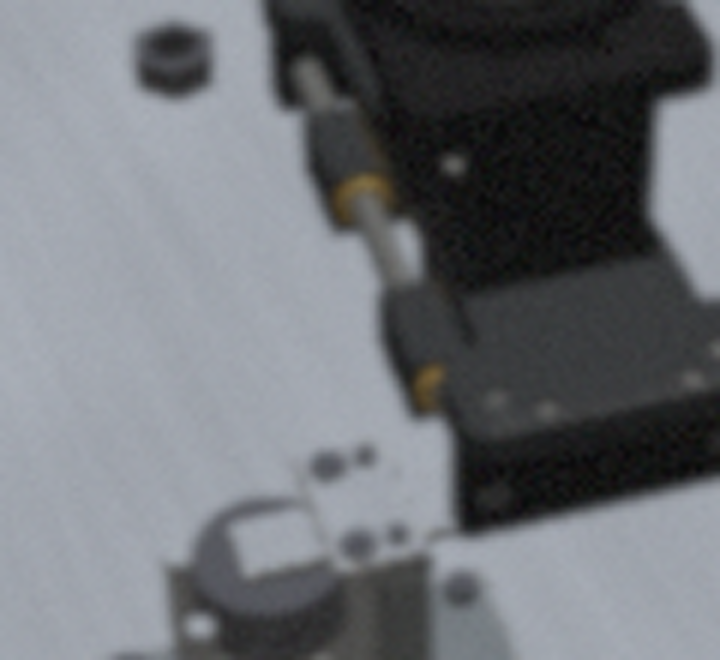

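```bash
python3 -m crank '0 0 0 0 0 0 0.8; 0 0 0 0 0 0 1; 0 0 0 0 0 0 1; 0 0 0 0 0 0 1;0 0 0 0 0 0 1' ;python3 -m crank '0 0 0 0 0 0 1; 0 0 0 0 0 0 1'
python3 - <<'E'
from h import *
snap('wrist','w7'); 
crop('w7',200,170,240,150,3.3,'w7c')
E
```

```text
t: 4.68
tool_pos: [554.1, -44.5, 85.1]
tcp_rot: [-180.0, 0.0, 173.2]
wrist_force: [0.7, 0.5, 1.3]
opening: 0.212
t: 4.85
tool_pos: [554.1, -44.5, 85.0]
tcp_rot: [-180.0, 0.0, 173.2]
wrist_force: [0.1, 0.0, 1.8]
opening: 0.214
```

View pics/w7c.png

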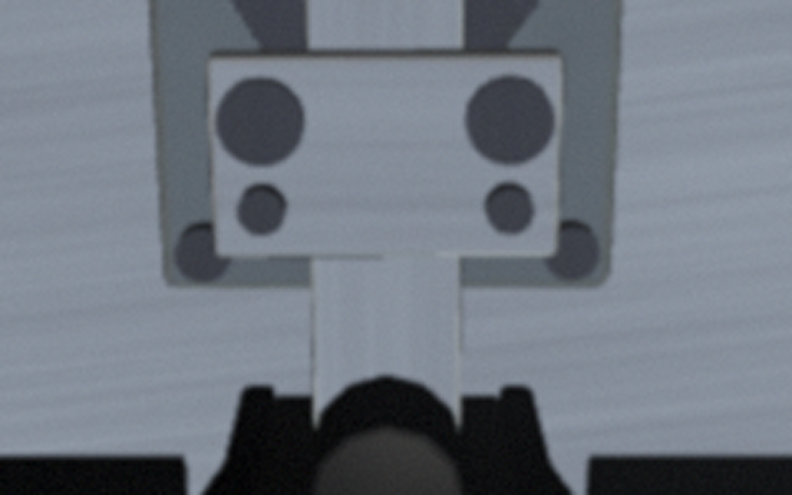

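```bash
python3 -m crank '-0.6 0 0 0 0 0 1; -1.2 0 0 0 0 0 1; -1.8 0 0 0 0 0 1; -2.4 0 0 0 0 0 1;-3 0 0 0 0 0 1' ;python3 -m crank '-0.2 0 0 0 0 0 1; -0.2 0 0 0 0 0 1'
python3 - <<'E'
from h import *
snap('wrist','w8'); 
crop('w8',200,120,240,180,3.3,'w8c')
E
```

```text
t: 5.32
tool_pos: [582.8, -47.8, 84.9]
tcp_rot: [180.0, -0.1, 173.2]
wrist_force: [-5.5, 1.2, 5.7]
opening: 0.213
t: 5.48
tool_pos: [585.8, -48.1, 84.9]
tcp_rot: [180.0, -0.0, 173.2]
wrist_force: [-0.9, 0.3, 4.6]
opening: 0.214
```

View pics/w8c.png

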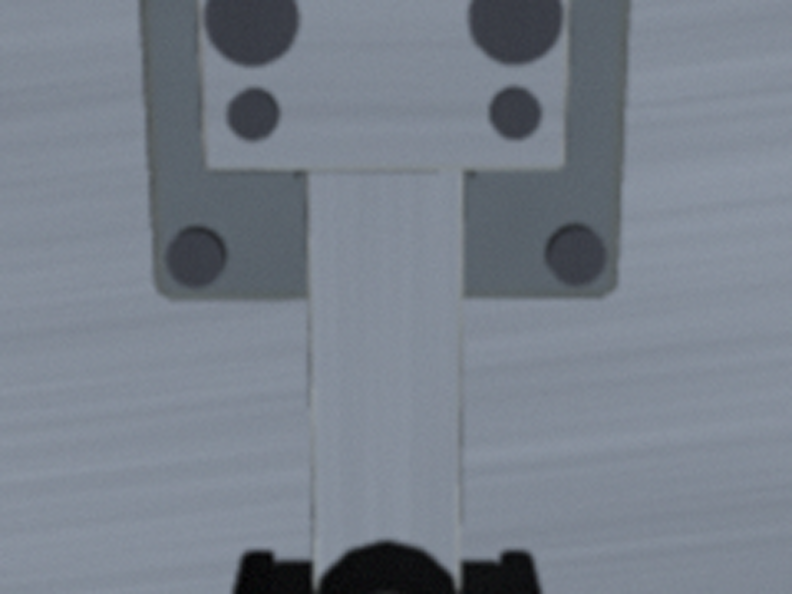

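```bash
python3 -m crank '-0.2 0 0 0 0 0 1; -0.4 0 0 0 0 0 1';python3 -m crank '-0.2 0 0 0 0 0 1; -0.4 0 0 0 0 0 1';python3 -m crank '-0.1 0 0 0 0 0 1; -0.1 0 0 0 0 0 1'
```

```text
t: 5.7
tool_pos: [588.8, -48.4, 84.8]
tcp_rot: [180.0, -0.1, 173.2]
wrist_force: [-9.6, 2.4, 10.7]
opening: 0.214
t: 5.87
tool_pos: [588.7, -48.4, 84.5]
tcp_rot: [180.0, -0.6, 173.2]
wrist_force: [-24.6, 3.8, 21.5]
opening: 0.215
t: 6.03
tool_pos: [588.7, -48.4, 84.6]
tcp_rot: [180.0, -0.8, 173.2]
wrist_force: [-23.4, 3.5, 20.6]
opening: 0.211
```

```bash
python3 -m crank '0.5 0 0 0 0 0 1; 0.6 0 0 0 0 0 0.8; 0.6 0 0 0 0 0 0.5; 0.6 0 0 0 0 0 0.5;0.6 0 0 0 0 0 0.5'; python3 -m crank '0 0 0 0 0 0 0.5; 0 0 -2 0 0 0 0.4; 0 0 -5 0 0 0 0.3; 0 0 -8 0 0 0 0.3;0 0 -8 0 0 0 0.3'
python3 - <<'E'
from h import *
snap('wrist','w9'); snap('top','t9')
c=load('t9')
for e in blobs(c,345,205,40,60,62): print(e,ray(c,*e[0][0],120))
crop('t9',310,200,80,110,5.4,'t9c')
E
```

```text
t: 6.45
tool_pos: [588.4, -48.8, 84.1]
tcp_rot: [-180.0, -0.0, 173.2]
wrist_force: [0.0, -0.7, 0.2]
opening: 0.359
t: 6.87
tool_pos: [592.5, -49.5, 171.6]
tcp_rot: [-179.9, 0.6, 173.2]
wrist_force: [0.8, -0.0, 0.9]
opening: 0.675
(((360.0, 227.5), 5.852449893951416), 43.5, ((360.0, 227.5), (11.0, 8.0), 90.0)) [589.60863906 -49.66318463 120.        ]
(((375.0, 205.5), 9.013978004455566), 26.5, ((375.0, 206.0), (2.0, 18.0), 90.0)) [635.5388559  -76.92035522 120.        ]
(((364.6538391113281, 215.5), 20.40901756286621), 244.0, ((365.2290344238281, 212.04217529296875), (40.52862548828125, 12.784891128540039), 10.437475204467773)) [614.13123393 -57.61104365 120.        ]
```

View pics/t9c.png

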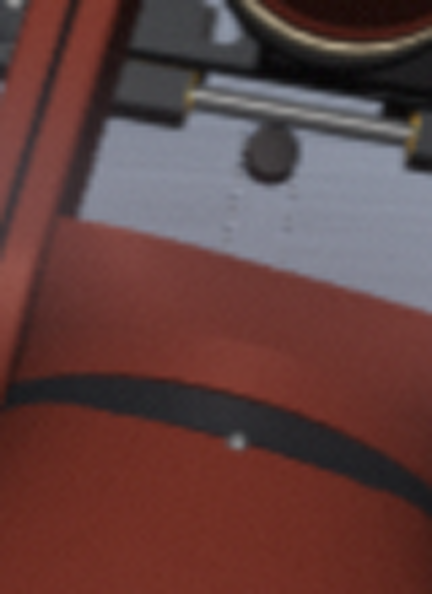

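View pics/w9.png

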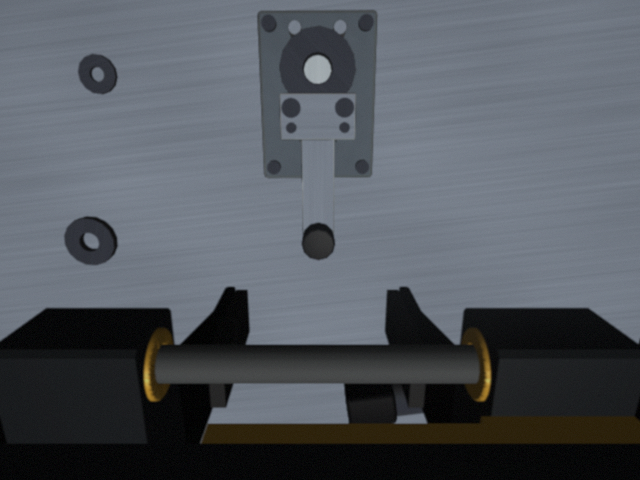

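```bash
python3 - <<'E'
from h import *
c=load('w9')
for e in blobs(c,295,215,50,50,62): print(e[0],ray(c,*e[0][0],119))
print('knobtop',ray(c,318,242,123))
for e in blobs(c,55,205,70,70,62): print('B',e[0],ray(c,*e[0][0],5))
print(togo([598.5,-253,140],173.2))
E
```

```text
((318.0, 240.88235473632812), 17.993946075439453) [587.38867529 -47.79466818 119.        ]
knobtop [586.82612136 -47.73972912 123.        ]
B ((90.5, 240.5), 26.315494537353516) [ 598.82288327 -251.52830111    5.        ]
(array([ -3.27, -20.15,   2.65]), array([-0.03,  0.2 , -0.01]))
```

```bash
python3 -m crank '-0.5 -4 0 0 0 0 0.2; -1 -8 0 0 0 0 0.2; -2 -12 0 0 0 0 0.2; -2.5 -16 0 0 0 0 0.2;-3.2 -20.2 1.6 0 0 0 0.2'; python3 -m crank '0 0 2 0 0 0 0.2; 0 0 5 0 0 0 0.2; 0 0 8 0 0 0 0.2; 0 0 8 0 0 0 0.2'
python3 - <<'E'
from h import *
c=snap('wrist','w10'); print(togo([599,-252.5,-20],173.2))
for e in blobs(c,235,230,180,90,62): print('B',e,ray(c,*e[0][0],5))
E
```

```text
t: 7.38
tool_pos: [596.9, -251.9, 151.2]
tcp_rot: [-179.9, 0.1, 173.2]
wrist_force: [1.8, -0.8, 1.1]
opening: 0.797
t: 7.72
tool_pos: [590.1, -246.7, 60.5]
tcp_rot: [179.7, -0.8, 173.1]
wrist_force: [-1.8, 0.7, -1.5]
opening: 0.798
(array([-0.86, -0.47,  8.39]), array([ 0.25, -0.6 , -0.03]))
B (((406.5, 303.0), 17.670696258544922), 404.0, ((406.5, 303.0), (32.0, 15.0), 90.0)) [ 632.44323847 -193.36049154    5.        ]
B (((308.51251220703125, 264.1875), 34.99863052368164), 3653.0, ((308.4801940917969, 264.197998046875), (68.85657501220703, 67.96104431152344), 5.710593223571777)) [ 598.84324103 -252.0921811     5.        ]
```

View pics/w10.png

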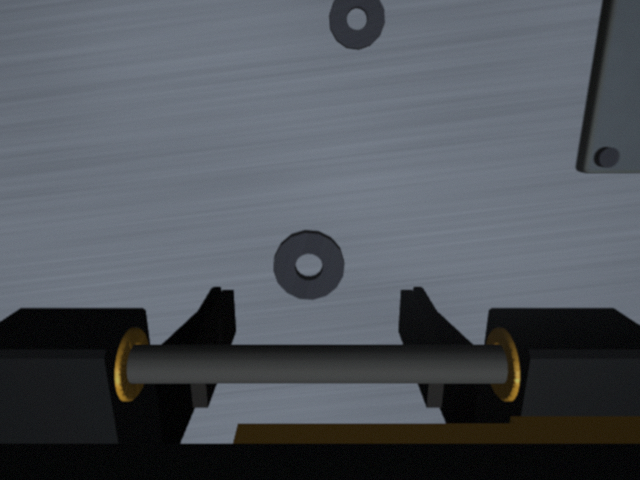

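```bash
python3 -m crank '-0.2 0 2 0 0 0 0.2; -0.2 0 4 0 0 0 0.2; -0.2 0 6 0 0 0 0.2; -0.2 0 6 0 0 0 0.2'; python3 -m crank '0 0 0 0 0 0 0.2;0 0 0 0 0 0 0.2'
python3 - <<'E'
from h import *
c=snap('wrist','w11'); print(togo([599,-252.2,-10],173.2), readout.get_obs()['wrist_force'])
for e in blobs(c,240,230,160,90,62): print('B',e[:2],ray(c,*e[0][0],5))
E
```

```text
t: 8.1
tool_pos: [596.1, -248.1, 7.1]
tcp_rot: [179.9, -0.3, 173.2]
wrist_force: [-0.1, 0.4, -0.5]
opening: 0.804
t: 8.27
tool_pos: [599.4, -250.1, 12.1]
tcp_rot: [-179.9, 0.1, 173.2]
wrist_force: [-0.8, -0.2, 0.2]
opening: 0.802
(array([ 0.06, -0.19,  2.26]), array([-0.08,  0.18,  0.01])) [-0.45920061 -1.05263688 -0.01995037]
B (((311.3641357421875, 277.3043518066406), 43.24745178222656), 5547.5) [ 598.7056902  -252.39109828    5.        ]
```

View pics/w11.png

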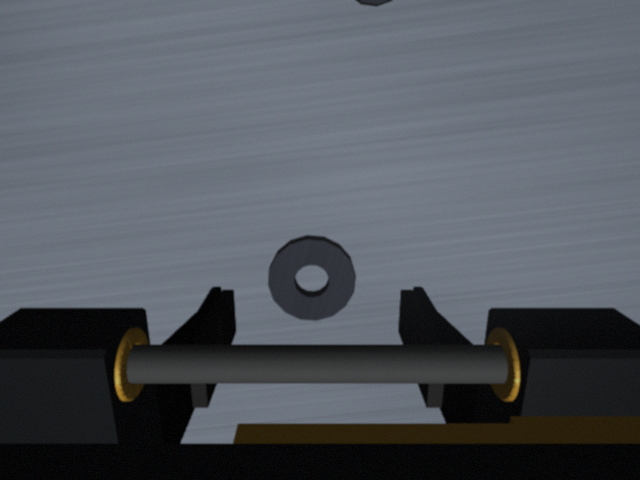

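```bash
python3 - <<'E'
from h import *
c=load('w11'); o=readout.get_obs(); M=rot(c['attitude']); T=rot([180,0,173.2]); 
# use camera->tool from consistent pose: assume pose at picture
print('tcp depth',M.T@(o['tool_pos']-c['eye']))
K=np.array(c['intrinsics'])
for u,v in [(234,290),(400,290),(212,288),(234,338),(210,405)]:
    d=np.linalg.inv(K)@[u,v,1]
    for D in (177,):
        print(u,v,(T.T@(M@(d*D)+c['eye']-o['tool_pos'])).round(1))
crop('w11',170,270,290,150,2.7,'w11c')
E
```

```text
tcp depth [ -0.57172786  21.23274744 204.90026325]
234 290 [  8.8 -34.2 -26.5]
400 290 [  8.8  35.5 -26.5]
212 288 [  9.6 -43.4 -26.2]
234 338 [-10.5 -34.2 -32.4]
210 405 [-37.4 -44.3 -40.6]
```

View pics/w11c.png

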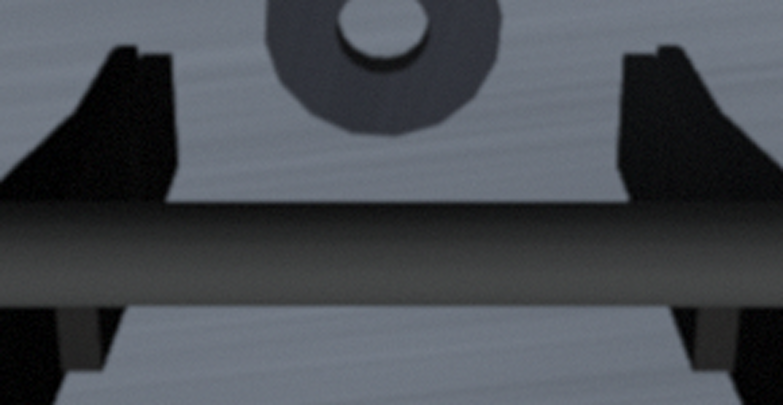

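```bash
python3 -m crank '0 -0.1 1 0 0 0 0.2; 0 -0.2 2 0 0 0 0.2; 0 -0.2 3 0 0 0 0.2; 0 -0.2 3.3 0 0 0 0.2; 0 -0.2 3.3 0 0 0 0.2';python3 -m crank '0 0 0 0 0 0 0.2; 0 0 0 0 0 0 0.2'; python3 -m crank '0 0 0.1 0 0 0 0.2; 0 0 0.2 0 0 0 0.2';  python3 -m crank '0 0 0.1 0 0 0 0.2; 0 0 0.1 0 0 0 0.2'
```

```text
t: 8.73
tool_pos: [596.3, -250.8, -25.2]
tcp_rot: [179.9, -0.2, 173.2]
wrist_force: [0.1, -0.0, -1.2]
opening: 0.8
t: 8.9
tool_pos: [598.1, -251.7, -22.9]
tcp_rot: [-180.0, 0.0, 173.2]
wrist_force: [0.6, 0.4, -0.2]
opening: 0.801
t: 9.07
tool_pos: [598.4, -251.9, -24.4]
tcp_rot: [-180.0, 0.1, 173.2]
wrist_force: [0.2, 0.5, -0.6]
opening: 0.799
t: 9.23
tool_pos: [597.9, -251.6, -26.0]
tcp_rot: [180.0, -0.0, 173.2]
wrist_force: [-0.1, -0.0, -0.5]
opening: 0.802
```

```bash
python3 -m crank '0 0 0.1 0 0 0 0.2; 0 0 0.2 0 0 0 0.2';python3 -m crank '0 0 0.1 0 0 0 0.2; 0 0 0.1 0 0 0 0.2'
python3 - <<'E'
from h import *
c=snap('wrist','w12'); snap('side','s12'); crop('w12',170,240,290,150,2.7,'w12c'); crop('s12',330,310,140,130,5,'s12c'); print(readout.get_obs()['wrist_force'])
E
```

```text
t: 9.4
tool_pos: [598.1, -251.7, -27.4]
tcp_rot: [-180.0, 0.0, 173.2]
wrist_force: [-3.1, 2.5, 10.7]
opening: 0.802
t: 9.57
tool_pos: [598.1, -251.7, -27.4]
tcp_rot: [-180.0, -0.0, 173.2]
wrist_force: [-4.8, 1.9, 10.3]
opening: 0.803
[-5.23235798  2.92984143 10.17847741]
```

View pics/w12c.png

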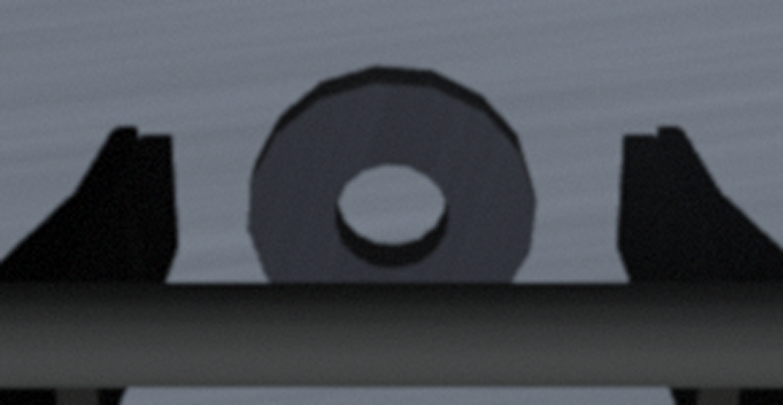

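View pics/s12c.png

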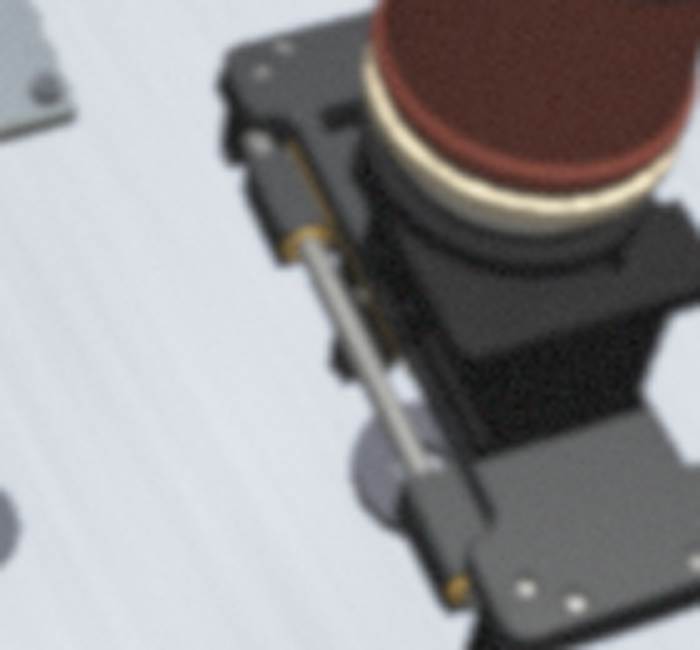

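```bash
python3 -m crank '0 0 -0.25 0 0 0 0.2; 0 0 -0.25 0 0 0 0.3; 0 0 -0.25 0 0 0 0.4';python3 -m crank '0 0 0 0 0 0 0.5; 0 0 0 0 0 0 0.6; 0 0 0 0 0 0 0.7; 0 0 0 0 0 0 0.8; 0 0 0 0 0 0 1'; python3 -m crank '0 0 0 0 0 0 1;0 0 0 0 0 0 1;0 0 0 0 0 0 1'
```

```text
t: 9.92
tool_pos: [598.1, -251.7, -26.4]
tcp_rot: [-180.0, 0.0, 173.2]
wrist_force: [0.2, 0.1, 0.1]
opening: 0.72
t: 10.33
tool_pos: [597.7, -251.5, -26.8]
tcp_rot: [180.0, -0.0, 173.2]
wrist_force: [0.6, 1.3, -0.9]
opening: 0.49
t: 10.58
tool_pos: [597.8, -251.5, -26.6]
tcp_rot: [180.0, -0.0, 173.2]
wrist_force: [0.4, -0.4, -1.6]
opening: 0.488
```

```bash
python3 - <<'E'
from h import *
for f,dv in (('w9',0),):
    c=load(f); g=cv2.cvtColor(c['pixels'],cv2.COLOR_RGB2GRAY).astype(np.uint8)
    def cen(u,v,r,lo,thr):
        s=g[v-r:v+r+1,u-r:u+r+1]; m=((s<thr) if lo else (s>thr)).astype(np.uint8)
        n,l,st,ce=cv2.connectedComponentsWithStats(m); i=l[r,r]; return ce[i]+[u-r,v-r],st[i,4]
    O={}
    for nm,u,v,r,lo,thr,z in [('rL',294,28,9,0,98,87.5),('rR',340,28,9,0,98,87.5),('HL',291,107,13,1,80,106),('HR',344,107,13,1,80,106),('hL',291,127,8,1,85,106),('hR',344,127,8,1,85,106),('bL',268,22,10,1,68,12),('bR',366,22,10,1,68,12),('cL',274,166,10,1,68,12),('cR',362,166,10,1,68,12)]:
        p,a=cen(u,v,r,lo,thr); O[nm]=ray(c,*p,z); print(nm,p.round(1),a,O[nm].round(1))
    for a in ('r','H','h','b','c'):
        L,Rr=O[a+'L'],O[a+'R']; d=Rr-L; print(a,((L+Rr)/2).round(2),np.hypot(*d[:2]).round(1),np.degrees(np.arctan2(d[1],d[0])).round(2)-90)
E
```

```text
rL [294.   26.5] 134 [464.8 -47.3  87.5]
rR [339.8  26.2] 131 [467.8 -20.7  87.5]
HL [290.6 107.3] 276 [509.4 -54.4 106. ]
HR [344.1 107.1] 281 [513.  -23.8 106. ]
hL [290.7 127.4] 82 [520.5 -55.9 106. ]
hR [344.1 127. ] 86 [524.  -24.9 106. ]
bL [268.4  23. ] 224 [447.2 -68.2  12. ]
bR [365.3  22.5] 221 [455.4   3.7  12. ]
cL [273.7 166.6] 150 [553.  -80.1  12. ]
cR [361.5 166.2] 150 [561.2  -8.4  12. ]
r [466.29 -34.01  87.5 ] 26.8 -6.489999999999995
H [511.2  -39.09 106.  ] 30.9 -6.560000000000002
h [522.25 -40.38 106.  ] 31.2 -6.390000000000001
b [451.31 -32.21  12.  ] 72.4 -6.530000000000001
c [557.11 -44.24  12.  ] 72.2 -6.549999999999997
```

```bash
python3 -m crank '0 0 -1 0 0 0 1; 0 0 -4 0 0 0 1; 0 0 -8 0 0 0 1; 0 0 -12 0 0 0 1; 0 0 -15 0 0 -0.3 1'
python3 - <<'E'
from h import *
print(togo([475.9,-35.4,110],173.5),readout.get_obs()['opening'])
E
```

```text
t: 11.0
tool_pos: [599.0, -252.2, 128.1]
tcp_rot: [-179.9, 0.2, 173.5]
wrist_force: [1.2, -0.4, -0.6]
opening: 0.496
(array([14.69, 20.15,  1.73]), array([-0.09,  0.2 , -0.01])) 0.49626900794130063
```

```bash
python3 -m crank '2.3 3.2 0 0 0 0 1; 4.6 6.4 0 0 0 0 1; 6.9 9.6 0 0 0 0 1; 9.2 12.8 0 0 0 0 1; 11.5 16 1.3 0 0 0 1';python3 -m crank '1.6 2.1 0 0 0 0 1; 3.1 4.1 0 0 0 0 1; 3.1 4.1 0 0 0 0 1; 3.1 4.1 0 0 0 0 1; 3.1 4.1 0 0 0 0 1'
python3 - <<'E'
from h import *
snap('wrist','w13')
print(togo([475.9,-35.4,88],173.5),readout.get_obs()['opening'])
E
```

```text
t: 11.42
tool_pos: [502.9, -79.0, 113.8]
tcp_rot: [-179.9, 0.3, 173.5]
wrist_force: [1.0, 0.5, -0.4]
opening: 0.493
t: 11.83
tool_pos: [476.6, -35.9, 111.6]
tcp_rot: [-180.0, 0.1, 173.5]
wrist_force: [0.9, 0.5, -0.9]
opening: 0.492
(array([0.09, 0.07, 2.34]), array([-0.03,  0.1 , -0.03])) 0.49175223333574736
```

View pics/w13.png

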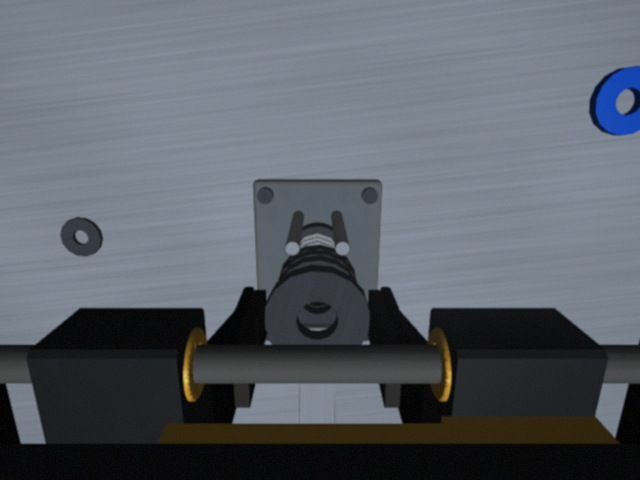

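```bash
python3 - <<'E'
from h import *
c=load('w13'); o=readout.get_obs(); t=o['tool_pos']; print(t)
# bore upper rim visible: extents u 297-338, approx; outer front edge v=265?
for u,v in [(317,265),(265,315),(369,315),(317,320)]:
    print(u,v,(ray(c,u,v,t[2]+34.6)-t).round(1))
crop('w13',240,170,160,180,3.3,'w13c')
E
```

```text
[476.65770392 -36.1766832  111.40902449]
317 265 [-22.3   3.3  34.6]
265 315 [ -3.1 -20.2  34.6]
369 315 [ 1.7 21.9 34.6]
317 320 [ 1.5  0.6 34.6]
```

View pics/w13c.png

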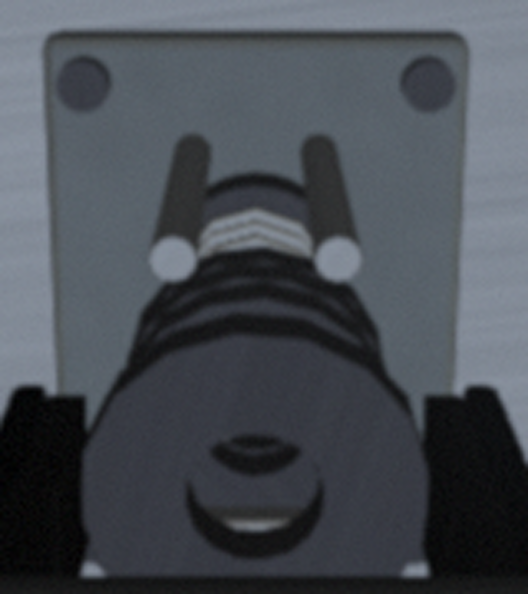

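```bash
python3 -m crank '0.1 0.05 1 0 0 0 1; 0.1 0.05 2 0 0 0 1; 0.1 0.05 3 0 0 0 1; 0.1 0.05 3.2 0 0 0 1; 0.1 0.05 3.2 0 0 0 1';python3 -m crank '0 0 0 0 0 0 1; 0 0 0 0 0 0 1'
python3 - <<'E'
from h import *
snap('wrist','w14'); snap('side','s14'); crop('s14',240,220,110,100,6,'s14c')
print(togo([475.5,-35.3,63.4],173.5))
E
```

```text
t: 12.3
tool_pos: [473.2, -34.7, 76.5]
tcp_rot: [180.0, -0.2, 173.5]
wrist_force: [-0.2, -0.1, -0.7]
opening: 0.494
t: 12.47
tool_pos: [475.0, -34.9, 78.7]
tcp_rot: [-180.0, 0.0, 173.5]
wrist_force: [1.0, 0.8, -0.2]
opening: 0.49
(array([-0.04, -0.04,  1.56]), array([-0.01,  0.05, -0.01]))
```

View pics/s14c.png

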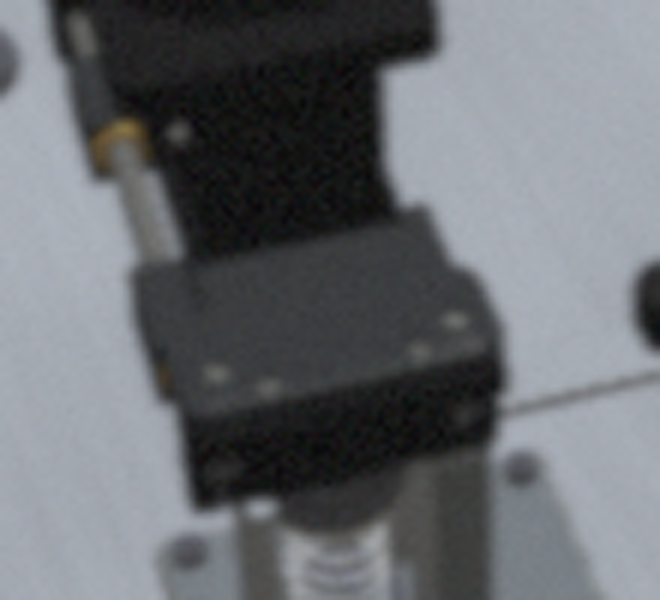

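```bash
python3 -m crank '0 0 0.3 0 0 0 1; 0 0 0.6 0 0 0 1; 0 0 0.6 0 0 0 1';python3 -m crank '0 0 0.3 0 0 0 1; 0 0 0.5 0 0 0 1; 0 0 0.5 0 0 0 1';python3 -m crank '0 0 0.2 0 0 0 1; 0 0 0.4 0 0 0 1; 0 0 0.4 0 0 0 1'
python3 - <<'E'
from h import *
snap('wrist','w15');  crop('w15',240,170,160,180,3.3,'w15c')
print(togo([475.5,-35.3,63.4],173.5))
E
```

```text
t: 12.82
tool_pos: [475.1, -34.8, 72.7]
tcp_rot: [-180.0, 0.1, 173.5]
wrist_force: [-0.7, 0.7, 4.6]
opening: 0.49
t: 13.07
tool_pos: [475.1, -34.8, 67.8]
tcp_rot: [-180.0, 0.1, 173.5]
wrist_force: [-1.2, 0.4, 5.2]
opening: 0.491
t: 13.32
tool_pos: [475.1, -34.8, 63.9]
tcp_rot: [-180.0, 0.0, 173.5]
wrist_force: [-1.1, 0.3, 6.4]
opening: 0.496
(array([-0.04, -0.04,  0.06]), array([-0.01,  0.04, -0.01]))
```

View pics/w15c.png

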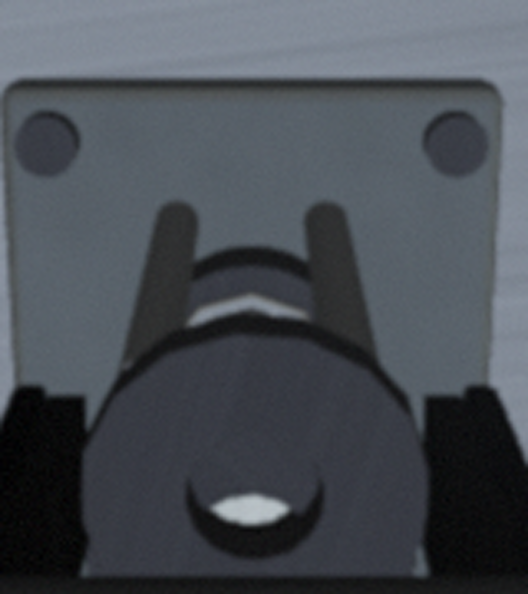

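```bash
python3 -m crank '0 0 0.05 0 0 0 1; -0.3 0 0.05 0 0 0 1; -0.6 0 0.05 0 0 0 1; -0.8 0 0.05 0 0 0 1; -0.8 0 0.05 0 0 0 1';python3 -m crank '-0.2 0 0 0 0 0 1; -0.4 0 0 0 0 0 1; -0.4 0 0 0 0 0 1'
python3 - <<'E'
from h import *
snap('wrist','w16');  crop('w16',240,170,160,180,3.3,'w16c')
E
```

```text
t: 13.78
tool_pos: [482.0, -35.5, 63.1]
tcp_rot: [180.0, -0.1, 173.5]
wrist_force: [-3.3, 0.5, 6.9]
opening: 0.487
t: 14.03
tool_pos: [485.9, -35.9, 63.1]
tcp_rot: [180.0, -0.1, 173.5]
wrist_force: [-3.0, 0.0, 6.4]
opening: 0.488
```

View pics/w16c.png

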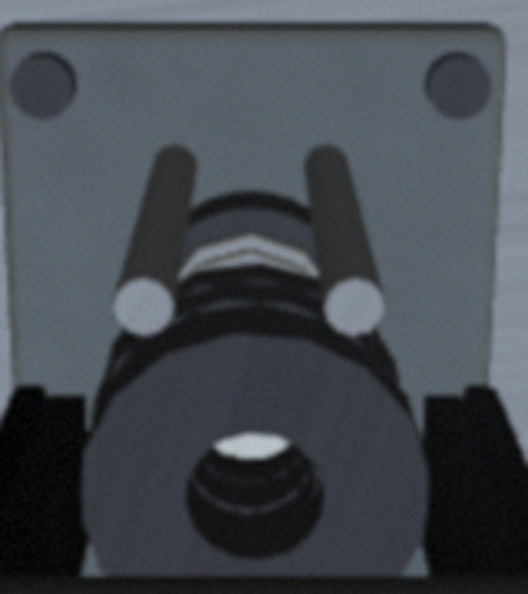

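```bash
python3 -m crank '-0.1 -0.04 0 0 0 0 1; -0.2 -0.04 0 0 0 0 1; -0.2 -0.04 0 0 0 0 1';python3 -m crank '-0.1 0 0 0 0 0 1; -0.1 0 0 0 0 0 1';python3 -m crank '-0.1 0 0 0 0 0 1; -0.1 0 0 0 0 0 1'
```

```text
t: 14.33
tool_pos: [487.6, -36.4, 63.0]
tcp_rot: [180.0, -0.1, 173.5]
wrist_force: [-4.0, 1.7, 5.8]
opening: 0.494
t: 14.5
tool_pos: [488.5, -36.6, 63.0]
tcp_rot: [180.0, -0.2, 173.5]
wrist_force: [-5.1, 1.0, 5.4]
opening: 0.493
t: 14.67
tool_pos: [488.7, -36.6, 62.7]
tcp_rot: [180.0, -0.3, 173.5]
wrist_force: [-7.3, 1.0, 8.0]
opening: 0.493
```

```bash
python3 -m crank '-0.1 0 0 0 0 0 1; -0.1 0 0 0 0 0 1';python3 -m crank '-0.1 0 0 0 0 0 1; -0.1 0 0 0 0 0 1'
python3 - <<'E'
from h import *
snap('wrist','w17');  crop('w17',240,170,160,180,3.3,'w17c')
E
```

```text
t: 14.83
tool_pos: [488.7, -36.6, 62.5]
tcp_rot: [180.0, -0.4, 173.5]
wrist_force: [-10.6, 1.2, 9.4]
opening: 0.488
t: 15.0
tool_pos: [488.9, -36.7, 62.3]
tcp_rot: [180.0, -0.5, 173.5]
wrist_force: [-12.8, 0.8, 11.3]
opening: 0.488
```

View pics/w17c.png

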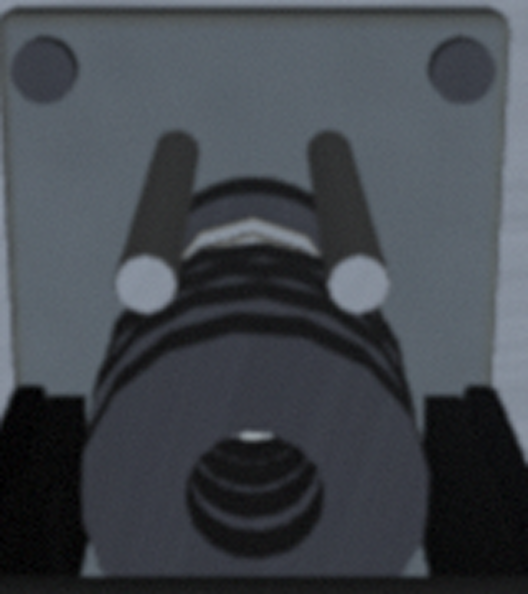

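```bash
python3 -m crank '0.25 0 0 0 0 0 1; 0.25 0 0 0 0 0 1; 0.25 0 0 0 0 0 0.4; 0.25 0 0 0 0 0 0.4; 0.25 0 0 0 0 0 0.4'; python3 -m crank '0 0 0 0 0 0 0.3; 0 0 0 0 0 0 0.3; 0 0 0 0 0 0 0.3'
python3 - <<'E'
from h import *
snap('wrist','w18');  crop('w18',220,150,200,200,3,'w18c')
E
```

```text
t: 15.47
tool_pos: [490.2, -36.9, 62.8]
tcp_rot: [180.0, 0.0, 173.5]
wrist_force: [0.3, 1.4, -0.3]
opening: 0.582
t: 15.72
tool_pos: [490.1, -36.9, 63.0]
tcp_rot: [180.0, 0.0, 173.5]
wrist_force: [0.3, -0.1, -0.5]
opening: 0.684
```

View pics/w18c.png

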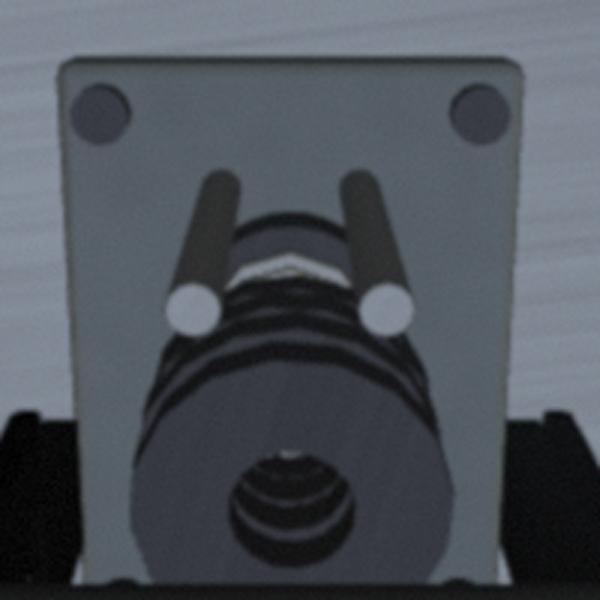

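Washer is home and risen under the lip. Raising straight up and going to washer A.

```bash
python3 -m crank '0 0 -1 0 0 0 0.3; 0 0 -3 0 0 0 0.3; 0 0 -6 0 0 0 0.3; 0 0 -9 0 0 0 0.3; 0 0 -9 0 0 0 0.3'
python3 - <<'E'
from h import *
c=snap('wrist','w19'); print(togo([455,258,110],173.5))
E
```

```text
t: 16.18
tool_pos: [494.3, -37.9, 160.5]
tcp_rot: [-179.9, 0.6, 173.5]
wrist_force: [0.9, 0.1, 1.8]
opening: 0.696
(array([ 7.18, 28.94,  4.69]), array([-0.06,  0.47, -0.  ]))
```

View pics/w19.png

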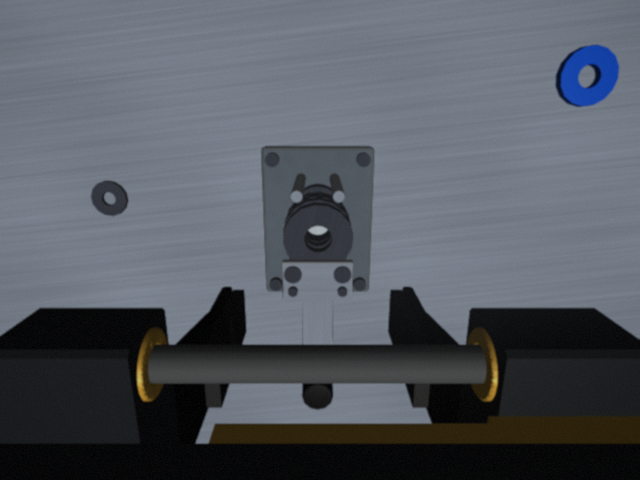

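```bash
python3 -m crank '0.9 3.9 0 0 0 0 0.3; 1.8 7.8 0 0 0 0 0.2; 2.7 11.7 0 0 0 0 0.2; 3.6 15.6 0 0 0 0 0.2; 4.5 19.5 0 0 0 0 0.2';python3 -m crank '0.9 3.7 0.5 0 0 0 0.2; 1.8 7.4 2 0 0 0 0.2; 2.3 9.4 4 0 0 0 0.2; 2.3 9.4 6 0 0 0 0.2; 2.3 9.4 6 0 0 0 0.2'
python3 - <<'E'
from h import *
c=snap('wrist','w20'); 
for e in blobs(c,235,200,180,100,62): print('A',e[:2],ray(c,*e[0][0],5))
E
```

```text
t: 16.65
tool_pos: [466.4, 163.4, 152.5]
tcp_rot: [-180.0, -0.0, 173.5]
wrist_force: [0.6, -0.1, 0.0]
opening: 0.796
t: 17.07
tool_pos: [451.0, 257.9, 88.1]
tcp_rot: [-179.8, -0.4, 173.7]
wrist_force: [-1.2, -1.3, -0.1]
opening: 0.802
A (((407.5, 293.0), 8.846003532409668), 118.5) [498.7663055  316.89287332   5.        ]
A (((325.74285888671875, 241.971435546875), 31.833295822143555), 3006.0) [455.24277324 263.68840517   5.        ]
```

View pics/w20.png

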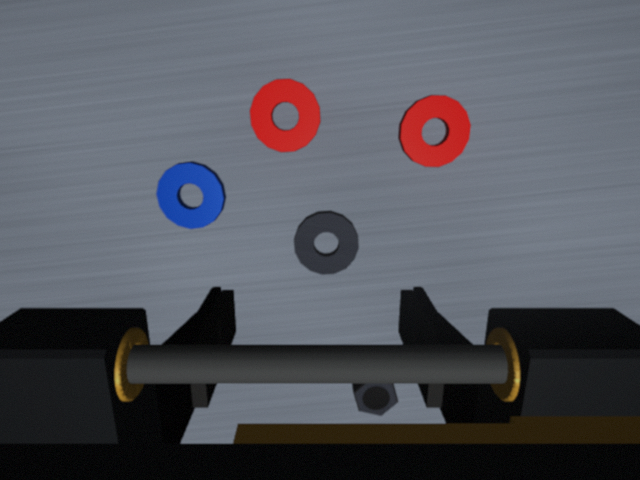

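```bash
python3 -m crank '0 0 0 0 0 0 0.2'
python3 - <<'E'
from h import *
c=snap('wrist','w21'); 
for e in blobs(c,235,200,180,100,62): print('A',e[:2],ray(c,*e[0][0],5))
print(togo([454,262.5,-10],173.5),readout.get_obs()['tool_pos'])
E
```

```text
t: 17.2
tool_pos: [454.9, 257.5, 92.9]
tcp_rot: [-180.0, -0.1, 173.5]
wrist_force: [0.8, -0.2, -0.1]
opening: 0.8
A (((407.5, 293.0), 8.846003532409668), 118.5) [505.86402114 317.46456715   5.        ]
A (((326.0, 234.0), 31.40073585510254), 2923.5) [455.53650212 264.16709938   5.        ]
(array([ 0.25,  0.47, 10.39]), array([ 0.01,  0.04, -0.05])) [455.85943068 257.52450761  93.85640534]
```

```bash
python3 -m crank '0.1 0.5 3 0 0 0 0.2; 0.1 0.6 6 0 0 0 0.2; 0.1 0.6 9 0 0 0 0.2; 0.1 0.6 10.3 0 0 0 0.2; 0.1 0.6 10.3 0 0 0 0.2';python3 -m crank '0 0 0 0 0 0 0.2;0 0 0 0 0 0 0.2;0 0 0 0 0 0 0.2'
python3 - <<'E'
from h import *
c=snap('wrist','w22'); 
for e in blobs(c,235,200,180,125,62): print('A',e[:2],ray(c,*e[0][0],5))
print(togo([454,262.5,-26.4],173.5),readout.get_obs()['tool_pos'])
E
```

```text
t: 17.67
tool_pos: [453.3, 262.3, -12.1]
tcp_rot: [-179.9, -0.2, 173.4]
wrist_force: [-0.1, -0.4, 0.4]
opening: 0.803
t: 17.92
tool_pos: [457.2, 264.5, -7.6]
tcp_rot: [179.9, 0.2, 173.5]
wrist_force: [0.3, 0.2, 1.4]
opening: 0.8
A (((406.5, 305.5), 19.96256446838379), 472.0) [467.51503241 305.42048629   5.        ]
A (((314.2474365234375, 290.46075439453125), 47.526100158691406), 6210.5) [455.09150275 263.92320726   5.        ]
(array([ 0.27, -0.24,  1.86]), array([ 0.1 ,  0.2 , -0.03])) [456.89177891 264.51251248  -7.80580704]
```

View pics/w22.png

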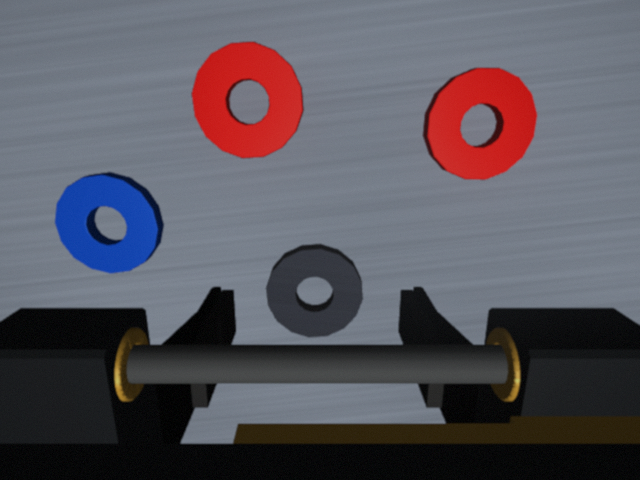

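```bash
python3 -m crank '0.15 -0.03 0.5 0 0 0 0.2;0.15 -0.03 1 0 0 0 0.2;0.15 -0.03 1.5 0 0 0 0.2;0.15 -0.03 1.5 0 0 0 0.2;0.15 -0.03 1.5 0 0 0 0.2'; python3 -m crank '0 0 0 0 0 0 0.2;0 0 0 0 0 0 0.2;0 0 0 0 0 0 0.2'
```

```text
t: 18.38
tool_pos: [452.7, 263.7, -25.7]
tcp_rot: [-180.0, -0.1, 173.5]
wrist_force: [-0.6, 0.3, -0.2]
opening: 0.802
t: 18.63
tool_pos: [453.6, 264.0, -24.8]
tcp_rot: [180.0, 0.0, 173.5]
wrist_force: [-0.3, -0.1, -0.2]
opening: 0.798
```

```bash
python3 -m crank '0 0 0.1 0 0 0 0.2;0 0 0.18 0 0 0 0.3;0 0 0.18 0 0 0 0.4;0 0 0.18 0 0 0 0.5;0 0 0.18 0 0 0 0.7'; python3 -m crank '0 0 0 0 0 0 0.9;0 0 0 0 0 0 1;0 0 0 0 0 0 1;0 0 0 0 0 0 1;0 0 0 0 0 0 1'
python3 - <<'E'
from h import *
c=snap('wrist','w23');
E
```

```text
t: 19.05
tool_pos: [453.4, 263.9, -26.8]
tcp_rot: [-180.0, -0.0, 173.5]
wrist_force: [0.1, -0.7, -0.1]
opening: 0.583
t: 19.47
tool_pos: [453.5, 263.9, -26.7]
tcp_rot: [180.0, 0.0, 173.5]
wrist_force: [-0.3, 0.1, 0.1]
opening: 0.491
```

View pics/w23.png

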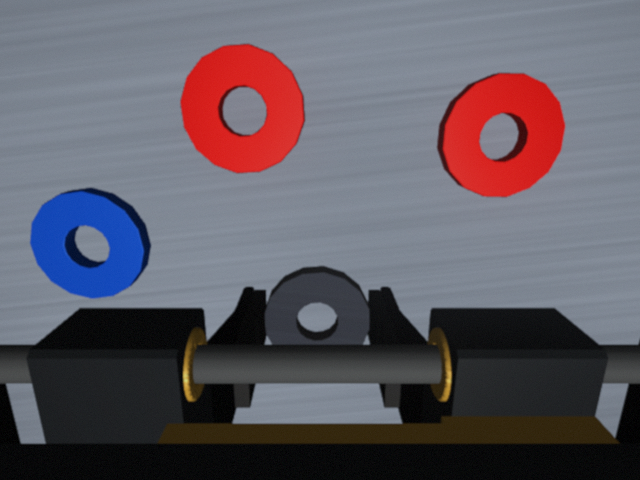

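```bash
python3 -m crank '0 0 -1 0 0 0 1; 0 0 -4 0 0 0 1; 0 0 -8 0 0 0 1; 0 0 -12 0 0 0 1; 0 0 -14 0 0 0 1'
python3 - <<'E'
from h import *
print(togo([474.8,-35,110],173.5),readout.get_obs()['opening'])
E
```

```text
t: 19.93
tool_pos: [455.7, 264.9, 119.0]
tcp_rot: [179.8, 0.3, 173.5]
wrist_force: [1.7, 0.9, -0.1]
opening: 0.488
(array([ -5.29, -29.58,   0.84]), array([ 0.18,  0.33, -0.  ])) 0.48791273408297026
```

```bash
python3 -m crank '-0.7 -3.9 0 0 0 0 1; -1.4 -7.8 0 0 0 0 1; -2.1 -11.7 0 0 0 0 1; -2.8 -15.6 0 0 0 0 1; -3.5 -19.5 0.3 0 0 0 1';python3 -m crank '-0.7 -3.6 0 0 0 0 1; -1.4 -7.2 0 0 0 0 1; -2 -9.9 0 0 0 0 1; -2 -9.95 0 0 0 0 1; -2 -9.95 0 0 0 0 1'
python3 -m crank '0 0 0 0 0 0 1; 0 0 0 0 0 0 1'
python3 - <<'E'
from h import *
snap('wrist','w24')
print(togo([474.8,-35.1,79],173.5)); crop('w24',240,170,160,180,3.3,'w24c')
E
```

```text
t: 20.35
tool_pos: [466.3, 64.6, 111.6]
tcp_rot: [180.0, 0.1, 173.5]
wrist_force: [-0.2, -0.6, 0.3]
opening: 0.493
t: 20.77
tool_pos: [474.7, -36.3, 110.8]
tcp_rot: [180.0, 0.0, 173.3]
wrist_force: [-0.9, -0.6, -0.3]
opening: 0.49
t: 20.93
tool_pos: [474.5, -33.9, 110.3]
tcp_rot: [180.0, -0.0, 173.5]
wrist_force: [-0.3, 0.3, -0.3]
opening: 0.49
(array([-0.05, -0.13,  3.13]), array([ 0.02, -0.01,  0.08]))
```

View pics/w24c.png

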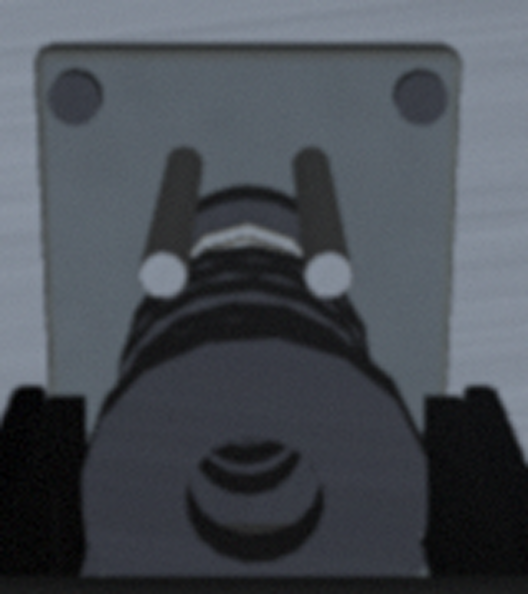

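```bash
python3 -m crank '-0.05 -0.12 1 0 0 0 1; -0.05 -0.12 2 0 0 0 1; -0.05 -0.12 3 0 0 0 1; -0.05 -0.12 3.2 0 0 0 1; -0.05 -0.12 3.2 0 0 0 1';python3 -m crank '0 0 0 0 0 0 1; 0 0 0 0 0 0 1; 0 0 0 0 0 0 1';python3 -m crank '0 0 0.3 0 0 0 1; 0 0 0.6 0 0 0 1; 0 0 0.6 0 0 0 1';python3 -m crank '0 0 0.3 0 0 0 1; 0 0 0.5 0 0 0 1; 0 0 0.5 0 0 0 1'
```

```text
t: 21.4
tool_pos: [473.6, -35.6, 76.4]
tcp_rot: [180.0, -0.2, 173.5]
wrist_force: [-0.6, 0.0, -0.3]
opening: 0.491
t: 21.65
tool_pos: [475.5, -36.3, 78.7]
tcp_rot: [-180.0, 0.1, 173.5]
wrist_force: [-0.4, 0.5, -0.7]
opening: 0.488
t: 21.9
tool_pos: [475.5, -36.3, 72.4]
tcp_rot: [-180.0, 0.1, 173.5]
wrist_force: [-1.3, -0.0, 4.8]
opening: 0.492
t: 22.15
tool_pos: [475.5, -36.4, 67.8]
tcp_rot: [-180.0, 0.1, 173.5]
wrist_force: [-1.3, -0.1, 6.5]
opening: 0.49
```

```bash
python3 -m crank '0 0.1 0.2 0 0 0 1; 0 0.1 0.44 0 0 0 1; 0 0.1 0.44 0 0 0 1;0 0.1 0.44 0 0 0 1'
python3 - <<'E'
from h import *
snap('wrist','w25'); crop('w25',240,170,160,180,3.3,'w25c')
E
```

```text
t: 22.48
tool_pos: [475.6, -36.2, 63.7]
tcp_rot: [-179.9, 0.1, 173.5]
wrist_force: [-3.0, -2.5, 6.3]
opening: 0.493
```

View pics/w25c.png

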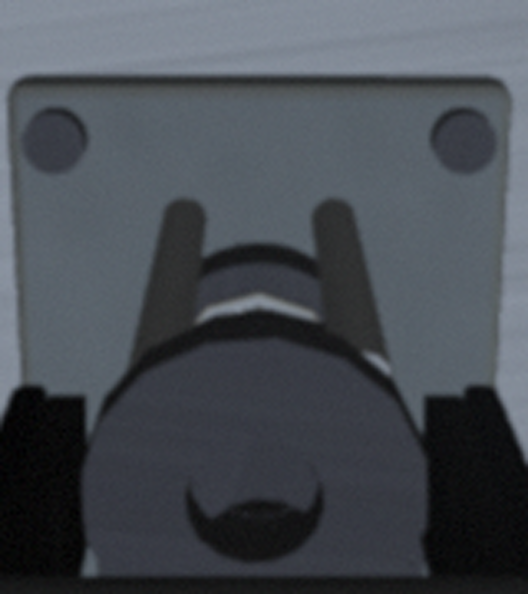

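```bash
python3 -m crank '0 0 0.03 0 0 0 1; -0.3 0 0.05 0 0 0 1; -0.6 0 0.05 0 0 0 1; -0.8 0 0.05 0 0 0 1; -0.8 0 0.05 0 0 0 1';python3 -m crank '-0.2 0 0 0 0 0 1; -0.3 0 0 0 0 0 1; -0.3 0 0 0 0 0 1'
python3 - <<'E'
from h import *
snap('wrist','w26');  crop('w26',240,170,160,180,3.3,'w26c')
E
```

```text
t: 22.95
tool_pos: [482.6, -36.2, 62.8]
tcp_rot: [-180.0, -0.1, 173.5]
wrist_force: [-5.2, 0.7, 5.9]
opening: 0.494
t: 23.2
tool_pos: [485.4, -36.4, 62.8]
tcp_rot: [-180.0, -0.1, 173.5]
wrist_force: [-5.2, 1.0, 7.9]
opening: 0.489
```

View pics/w26c.png

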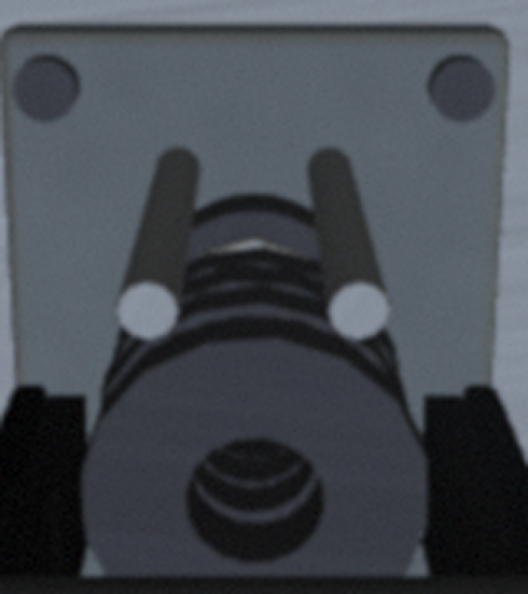

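Well aligned, rods centred on the washer. Creeping home.

```bash
python3 -m crank '-0.1 0 0 0 0 0 1; -0.2 0 0 0 0 0 1; -0.2 0 0 0 0 0 1';python3 -m crank '-0.1 0 0 0 0 0 1; -0.2 0 0 0 0 0 1; -0.2 0 0 0 0 0 1';python3 -m crank '-0.1 0 0 0 0 0 1; -0.1 0 0 0 0 0 1';python3 -m crank '-0.1 0 0 0 0 0 1; -0.1 0 0 0 0 0 1'
```

```text
t: 23.5
tool_pos: [487.3, -36.6, 62.8]
tcp_rot: [-180.0, -0.1, 173.5]
wrist_force: [-5.3, 0.4, 7.4]
opening: 0.489
t: 23.75
tool_pos: [488.2, -36.7, 62.5]
tcp_rot: [-180.0, -0.3, 173.5]
wrist_force: [-8.2, 0.1, 10.1]
opening: 0.494
t: 23.92
tool_pos: [488.3, -36.7, 62.3]
tcp_rot: [-180.0, -0.4, 173.5]
wrist_force: [-10.8, 0.2, 10.1]
opening: 0.491
t: 24.08
tool_pos: [488.4, -36.8, 62.1]
tcp_rot: [-180.0, -0.5, 173.5]
wrist_force: [-14.1, 0.5, 13.1]
opening: 0.49
```

```bash
python3 -m crank '0.2 0 0 0 0 0 1; 0.2 0 0 0 0 0 1; 0.25 0 0 0 0 0 0.4; 0.25 0 0 0 0 0 0.4; 0.25 0 0 0 0 0 0.4'; python3 -m crank '0 0 0 0 0 0 0.3; 0 0 0 0 0 0 0.3; 0 0 0 0 0 0 0.3'; python3 -m crank '0 0 -1 0 0 0 0.3; 0 0 -3 0 0 0 0.3; 0 0 -6 0 0 0 0.3; 0 0 -9 0 0 0 0.3; 0 0 -9 0 0 0 0.3'
python3 - <<'E'
from h import *
snap('wrist','w27');  crop('w27',240,120,160,200,3,'w27c')
E
```

```text
t: 24.5
tool_pos: [489.8, -36.9, 62.4]
tcp_rot: [-180.0, 0.0, 173.5]
wrist_force: [0.5, 0.4, 0.4]
opening: 0.581
t: 24.75
tool_pos: [489.7, -36.9, 62.3]
tcp_rot: [180.0, 0.0, 173.5]
wrist_force: [-0.5, 0.6, -0.1]
opening: 0.683
t: 25.17
tool_pos: [493.8, -37.8, 159.7]
tcp_rot: [-179.9, 0.6, 173.5]
wrist_force: [1.5, -0.7, 0.3]
opening: 0.699
```

View pics/w27c.png

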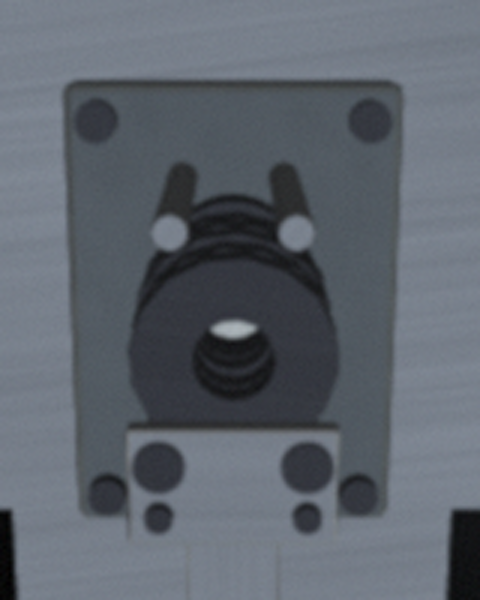

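```bash
python3 -m crank '4 4 -1 0 0 0 0.3; 4 8 -1 0 0 0 0.3; 4 12 -1 0 0 0 0.3; 4 16 -1 0 0 0 0.3; 4 20 -1 0 0 0 0.3'
python3 - <<'E'
from h import *
snap('side','s28');snap('top','t28'); 
a=load('s28')['pixels'][255:355,255:355,::-1]; b=load('t28')['pixels'][215:315,310:390,::-1]
cv2.imwrite('pics/m28.png',np.hstack([cv2.resize(x,None,fx=4.4,fy=4.4,interpolation=cv2.INTER_CUBIC) for x in (a,b)]))
c=load('w27'); g=cv2.cvtColor(c['pixels'],cv2.COLOR_RGB2GRAY)
u=lambda x,y:(240+x/3,120+y/3)
# top washer outline left/right extremes and front edge, lip holes (crop px)
for n,p,z in [('L',(130,352),100),('R',(338,352),100),('F',(234,258),100),('HL',(158,467),106),('HR',(306,467),106),('rL',(170,232),87.5),('rR',(296,232),87.5)]:
    w=ray(c,*u(*p),z)[:2]-[489.3,-36.7]; a=np.radians(-6.5); print(n,np.round([w@[np.cos(a),np.sin(a)],w@[-np.sin(a),np.cos(a)]],1))
E
```

```text
t: 25.63
tool_pos: [471.2, 162.8, 162.1]
tcp_rot: [-180.0, -0.0, 173.5]
wrist_force: [1.5, -0.1, -0.3]
opening: 0.699
L [ -0.7 -20.9]
R [-0.7 22. ]
F [-20.5   0.5]
HL [ 22.4 -15.2]
HR [22.4 15.5]
rL [-23.2 -12.9]
rR [-23.2  13.6]
```

View pics/m28.png

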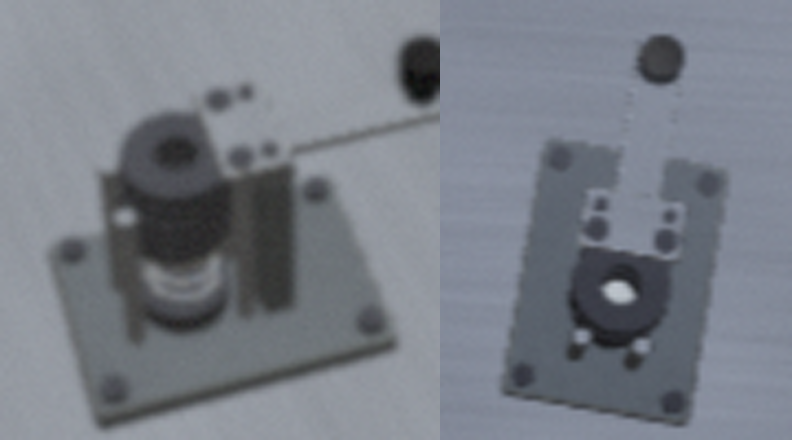

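```bash
python3 -c "
from h import *
o=readout.get_obs(); print(o['t'],o['wrist_force']); print(arm.finish_job())"
```

```text
25.7333 [-0.40226112 -0.46695803 -0.09180638]
the job is handed in; nothing more can be done
None
```

I drew the slide back to its end stop, then loaded washer_b followed by washer_a. Each was pressed down to about 90 mm, slid back until the back rods stopped it (11–13 N along the slide direction), and released. The job was handed in at 25.7 s with the arm clear of everything.

**Last checks:**
- The top washer's front edge is at about -20.5 mm, so its centre is about 1 mm behind the stack axis, which is home against the rods. It lies sideways within about 0.6 mm of the axis.
- In the side and top pictures the stack looks flat and square under the lip, and the knob stays fully back.
- I steered clear of the small washer, nut and injector and felt no contact with them. I did not re-measure their positions at the end.

**What disagreed:**
- The real fingertips sit about 27 mm behind the reported TCP. Because of this my first try on the knob closed on air just above it. I opened, lowered 20 mm and gripped again, then corrected all later heights from a light touch on the bench.
- The opening reading runs about 1.4 mm low against the known diameters, which made no difference to the grips.

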